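# Unpack the stone sticks and build the display tower

### The arm

A 6-joint arm with a two-finger parallel gripper is mounted at the origin on a cart in front of the work surface, level with it; the furniture and walls round the work are solid. World frame = base frame: x ahead of the robot, y to its left, z up, the work surface at z = 0. Lengths are in m, angles in degrees, forces in N, time in s.
With the tool pointing down it reaches from about 0.25 to 0.725 m from the base axis. Payload 9.7 kg.
Tool frame: the origin (TCP) lies at the very end of the fingers, on their centre line; the grasp point (between the pads) lies 19 mm behind it (bot.grip_depth is the distance from the TCP to the grasp point, in m); z points along the fingers, y is the direction in which the jaws open and shut (so a half turn about z gives the same grasp; the last joint's range is limited). The gripper opens to 85 mm and grips with 20 to 120 N. Pads are 22 mm wide; open, the fingers measure 114 mm over their backs; the gripper's body (76 mm by 85 mm) begins 54 mm behind the grasp point. The pads swing forward as they close: fully open they stand 13 mm farther back than shut.
Start: joints at [65.489, 4.979, 10.078, 95.1, 0, 90], TCP at [0.228, 0.5, 0.231] pointing down, gripper open.
Joint ranges: [-179.16, 179.16], [-48.56, 103.87], [-65.8, 70.77], [-126.05, 130.52], [-82.76, 87.17], [-180, 180]. Speed limits (degrees/s): [127.2, 127.2, 147.25, 180, 180, 180].

### API

Orientations are given as [roll, pitch, yaw] about the fixed x, y, z axes, in that order (R = Rz(yaw) Ry(pitch) Rx(roll)).
In Python, from workcell import bot, viewer gives the robot as it stands.
- The arm moves only by the tool arm_command, never from a script. Its argument "motion" is a list of rows, each a list of 3 entries, a list of its own where there are three numbers: the opening, from 0 (shut) to 1 (fully open), then the shift along the tool's x, y, z in units of 60 mm (1.0 is 60 mm), then the turn, a rotation vector about the tool's x, y, z in units of 6 degrees (1.0 is 6 degrees). A call has 1 to 12 rows; each row shifts and turns the commanded pose from where the row before left it, along the tool's axes as they then stand; what a row does not reach is not made up. A row lasts 1/8 s, in which the tool goes at most 62.5 mm and 10.7 degrees, less where a joint would pass 70% of its speed; a pose out of reach is approached as far as the arm can. A call is refused whole if a number of a shift passes 1 or a number of a turn 1, either way. A call with a gripper value outside its range is refused whole. The fingers move at their own pace and stop on an object; "newtons" is the grip in N (left out, the last holds). Time passes only in rows, so rows that do not move let the fingers close. It gives the time, the measured TCP pose, the force and the opening at its end, in the units of the state.
- bot.get_obs(): the state, without advancing time (a new reading comes with each control period).
- viewer.camera(name): name is "scene" or "top"; returns the picture (384x512x3 uint8, blue, green, red); there is no depth.
- viewer.calibration(name): a dict with "fx", "fy", "cx", "cy" (pixels), "T" (4x4, takes a point from camera to world coordinates). Camera axes: x right, y down, z forward; pixel columns grow to the right and rows downward; lengths in m; the calibration is good to about 2 mm. A picture is of the moment at which its call begins. calibration takes no time and is no camera call.
- bot.job_done(): hands the job in, once; it reports no verdict.
The state is a dict: "time": time; "q": joint angles; "qd": joint speeds; "joint_efforts": joint torques, N m; "ee_pos": TCP position; "tcp_rot": TCP orientation; "wrist_force": force on the tool from outside, world axes, zero at the start; "torque": the same for the moment, N m; "opening": finger opening in m.
Only numpy, scipy, OpenCV 4.12 (cv2) and the standard library are available. Lean on these libraries where they do the work, as an engineer would, in place of code of your own. Each camera call takes 0.05 s, during which the arm holds its last target.

### The job

Unpack the seal-stone sticks from the carrying cradle: unscrew the brass cap counter-clockwise until its thread is free, put it in the blue-and-white dish, and lift off the wooden bar and lay it flat on the table clear of the cradle, board and dish. Then stack every stick in a neat tower in the middle of the display board: two sticks to a layer, parallel with a gap a little wider than a stick between them, the lowest pair along one pair of the board's edges and every further layer crosswise to the one below; a fifth stick left over lies alone on top, anywhere across that layer. Leave the two loose stone lions where they stand.

Things in the scene. Friction and masses are not known exactly. Their poses are not given: they have to be found in the camera images.
- cradle: Fixed wooden cradle: base 180 (x) by 170 (y) by 8 mm; origin = centre of its underside. Two notched rails, 9 mm wide, tops 28 mm above the table, run along y at x = +-26.5 mm. Up to six sticks lie along its x on the base (tops at 26 mm), middles at x = +-54, y = -60, 0, +60 mm, inner ends in 21 mm notches under the bar; some places are empty. A threaded stud stands at its centre.
- stud_top (a point): Centre of the top of the cradle's fixed upright brass stud, 70 mm above the table; about 25 mm over its right-hand thread of 8 mm pitch.
- cap: Loose brass knurled screw cap, 40 mm across, 40 mm high, open below; origin = centre of its underside, z along its axis. 0.08 kg. At the start screwed on the stud, underside 44 mm above the table. Turned counter-clockwise (from above) it rises 8 mm a turn (1 mm play, little torque, stays where left) and is free after about 2 turns; its underside must then pass the stud's top.
- cap_mid (a point): Centre of the cap, half way up its axis (20 mm above its underside).
- bar: Loose dark wooden bar, 56 (x) by 160 (y) by 16 mm, same both ways up, 0.12 kg, with a 30 by 32 mm hole in its middle; origin = centre of its underside. At the start it rests on the rails, underside 28 mm above the table, the stud through its hole and standing 26 mm out of it; it lifts straight off once the cap is gone. There is free table for it about x = 450, y = 420 mm.
- bar_mid (a point): Centre of the bar (in its hole, 8 mm above its underside).
- board: Fixed square display board of pale wood, top 110 by 110 mm and 10 mm above the table, with a 120 mm foot 4 mm high; origin = centre of its underside on the table; x and y along its edges. (A closed patterned box 40 mm high always stands at about x = 430, y = 290 mm.)
- dish: Loose round plate, white with a blue flower, 132 mm across, rim 14 mm high, slightly hollow, inside about 6 mm above the table; origin = centre of its underside. About 0.25 kg.
- figure_0: Bystander: small carved stone lion, 36 by 44 by 65 mm, standing at the right back; origin = centre of its underside.
- figure_2: Bystander: larger carved stone lion, 44 by 52 by 78 mm, standing at the right back; origin = centre of its underside.
- stick_0: Loose square stick of reddish brown stone, 63 (x, long axis) by 18 by 18 mm, 0.055 kg; origin = centre of its underside as it lay at the start; None from the start if absent.
- stick_0_mid (a point): Centre of stick_0; x along its length.
- stick_1: Loose square stick of reddish brown stone, 63 (x, long axis) by 18 by 18 mm, 0.055 kg; origin = centre of its underside as it lay at the start; None from the start if absent.
- stick_1_mid (a point): Centre of stick_1; x along its length.
- stick_2: Loose square stick of reddish brown stone, 63 (x, long axis) by 18 by 18 mm, 0.055 kg; origin = centre of its underside as it lay at the start; None from the start if absent.
- stick_2_mid (a point): Centre of stick_2; x along its length.
- stick_3: Loose square stick of reddish brown stone, 63 (x, long axis) by 18 by 18 mm, 0.055 kg; origin = centre of its underside as it lay at the start; None from the start if absent.
- stick_3_mid (a point): Centre of stick_3; x along its length.
- stick_4: Loose square stick of reddish brown stone, 63 (x, long axis) by 18 by 18 mm, 0.055 kg; origin = centre of its underside as it lay at the start; None from the start if absent.
- stick_4_mid (a point): Centre of stick_4; x along its length.
- stick_5: Loose square stick of reddish brown stone, 63 (x, long axis) by 18 by 18 mm, 0.055 kg; origin = centre of its underside as it lay at the start; None from the start if absent.
- stick_5_mid (a point): Centre of stick_5; x along its length.
There are look-alikes about, which are no part of the job. Leave any black look-alike of the stick_3 alone.

How it is judged (in metres and radians):
On the way, in this order (a step that is already met when the one before it is completed fails the run):
1. the cap is unscrewed and lifted clear of the stud (z of cap in the frame of stud_top above 0.002 m), for 0.1 s.
2. the bar is taken off the cradle (horizontal distance between bar_mid and cradle above 0.1 m), for 0.1 s.
At the end, for the whole second after the job is handed in: Sticks at rest on the board in crossed pairs (lowest along board edges, then alternating, +-15 deg; middles within 15 mm lengthwise, 12-31 mm off centre, third layer 0-31; heights +-5 mm). Cap in the dish within 50 mm of its centre. Bar flat on the table, 130 mm from cradle, 90 from board and dish (((((z of stick_0_mid in the frame of board between 0.014 and 0.024 m and angle between the x axis of stick_0_mid and the x axis of board, either way round below 0.26 rad and x of stick_0_mid in the frame of board between -0.015 and 0.015 m and y of stick_0_mid in the frame of board between 0.012 and 0.031 m) or (z of stick_0_mid in the frame of board between 0.014 and 0.024 m and angle between the x axis of stick_0_mid and the x axis of board, either way round below 0.26 rad and x of stick_0_mid in the frame of board between -0.015 and 0.015 m and y of stick_0_mid in the frame of board between -0.031 and -0.012 m) or (z of stick_0_mid in the frame of board between 0.032 and 0.042 m and angle between the x axis of stick_0_mid and the y axis of board, either way round below 0.26 rad and y of stick_0_mid in the frame of board between -0.015 and 0.015 m and x of stick_0_mid in the frame of board between 0.012 and 0.031 m) or (z of stick_0_mid in the frame of board between 0.032 and 0.042 m and angle between the x axis of stick_0_mid and the y axis of board, either way round below 0.26 rad and y of stick_0_mid in the frame of board between -0.015 and 0.015 m and x of stick_0_mid in the frame of board between -0.031 and -0.012 m) or (z of stick_0_mid in the frame of board between 0.05 and 0.06 m and angle between the x axis of stick_0_mid and the x axis of board, either way round below 0.26 rad and x of stick_0_mid in the frame of board between -0.015 and 0.015 m and y of stick_0_mid in the frame of board between -0.031 and 0.031 m)) and ((z of stick_1_mid in the frame of board between 0.014 and 0.024 m and angle between the x axis of stick_1_mid and the x axis of board, either way round below 0.26 rad and x of stick_1_mid in the frame of board between -0.015 and 0.015 m and y of stick_1_mid in the frame of board between 0.012 and 0.031 m) or (z of stick_1_mid in the frame of board between 0.014 and 0.024 m and angle between the x axis of stick_1_mid and the x axis of board, either way round below 0.26 rad and x of stick_1_mid in the frame of board between -0.015 and 0.015 m and y of stick_1_mid in the frame of board between -0.031 and -0.012 m) or (z of stick_1_mid in the frame of board between 0.032 and 0.042 m and angle between the x axis of stick_1_mid and the y axis of board, either way round below 0.26 rad and y of stick_1_mid in the frame of board between -0.015 and 0.015 m and x of stick_1_mid in the frame of board between 0.012 and 0.031 m) or (z of stick_1_mid in the frame of board between 0.032 and 0.042 m and angle between the x axis of stick_1_mid and the y axis of board, either way round below 0.26 rad and y of stick_1_mid in the frame of board between -0.015 and 0.015 m and x of stick_1_mid in the frame of board between -0.031 and -0.012 m) or (z of stick_1_mid in the frame of board between 0.05 and 0.06 m and angle between the x axis of stick_1_mid and the x axis of board, either way round below 0.26 rad and x of stick_1_mid in the frame of board between -0.015 and 0.015 m and y of stick_1_mid in the frame of board between -0.031 and 0.031 m)) and ((z of stick_2_mid in the frame of board between 0.014 and 0.024 m and angle between the x axis of stick_2_mid and the x axis of board, either way round below 0.26 rad and x of stick_2_mid in the frame of board between -0.015 and 0.015 m and y of stick_2_mid in the frame of board between 0.012 and 0.031 m) or (z of stick_2_mid in the frame of board between 0.014 and 0.024 m and angle between the x axis of stick_2_mid and the x axis of board, either way round below 0.26 rad and x of stick_2_mid in the frame of board between -0.015 and 0.015 m and y of stick_2_mid in the frame of board between -0.031 and -0.012 m) or (z of stick_2_mid in the frame of board between 0.032 and 0.042 m and angle between the x axis of stick_2_mid and the y axis of board, either way round below 0.26 rad and y of stick_2_mid in the frame of board between -0.015 and 0.015 m and x of stick_2_mid in the frame of board between 0.012 and 0.031 m) or (z of stick_2_mid in the frame of board between 0.032 and 0.042 m and angle between the x axis of stick_2_mid and the y axis of board, either way round below 0.26 rad and y of stick_2_mid in the frame of board between -0.015 and 0.015 m and x of stick_2_mid in the frame of board between -0.031 and -0.012 m) or (z of stick_2_mid in the frame of board between 0.05 and 0.06 m and angle between the x axis of stick_2_mid and the x axis of board, either way round below 0.26 rad and x of stick_2_mid in the frame of board between -0.015 and 0.015 m and y of stick_2_mid in the frame of board between -0.031 and 0.031 m)) and ((z of stick_3_mid in the frame of board between 0.014 and 0.024 m and angle between the x axis of stick_3_mid and the x axis of board, either way round below 0.26 rad and x of stick_3_mid in the frame of board between -0.015 and 0.015 m and y of stick_3_mid in the frame of board between 0.012 and 0.031 m) or (z of stick_3_mid in the frame of board between 0.014 and 0.024 m and angle between the x axis of stick_3_mid and the x axis of board, either way round below 0.26 rad and x of stick_3_mid in the frame of board between -0.015 and 0.015 m and y of stick_3_mid in the frame of board between -0.031 and -0.012 m) or (z of stick_3_mid in the frame of board between 0.032 and 0.042 m and angle between the x axis of stick_3_mid and the y axis of board, either way round below 0.26 rad and y of stick_3_mid in the frame of board between -0.015 and 0.015 m and x of stick_3_mid in the frame of board between 0.012 and 0.031 m) or (z of stick_3_mid in the frame of board between 0.032 and 0.042 m and angle between the x axis of stick_3_mid and the y axis of board, either way round below 0.26 rad and y of stick_3_mid in the frame of board between -0.015 and 0.015 m and x of stick_3_mid in the frame of board between -0.031 and -0.012 m) or (z of stick_3_mid in the frame of board between 0.05 and 0.06 m and angle between the x axis of stick_3_mid and the x axis of board, either way round below 0.26 rad and x of stick_3_mid in the frame of board between -0.015 and 0.015 m and y of stick_3_mid in the frame of board between -0.031 and 0.031 m)) and ((z of stick_4_mid in the frame of board between 0.014 and 0.024 m and angle between the x axis of stick_4_mid and the x axis of board, either way round below 0.26 rad and x of stick_4_mid in the frame of board between -0.015 and 0.015 m and y of stick_4_mid in the frame of board between 0.012 and 0.031 m) or (z of stick_4_mid in the frame of board between 0.014 and 0.024 m and angle between the x axis of stick_4_mid and the x axis of board, either way round below 0.26 rad and x of stick_4_mid in the frame of board between -0.015 and 0.015 m and y of stick_4_mid in the frame of board between -0.031 and -0.012 m) or (z of stick_4_mid in the frame of board between 0.032 and 0.042 m and angle between the x axis of stick_4_mid and the y axis of board, either way round below 0.26 rad and y of stick_4_mid in the frame of board between -0.015 and 0.015 m and x of stick_4_mid in the frame of board between 0.012 and 0.031 m) or (z of stick_4_mid in the frame of board between 0.032 and 0.042 m and angle between the x axis of stick_4_mid and the y axis of board, either way round below 0.26 rad and y of stick_4_mid in the frame of board between -0.015 and 0.015 m and x of stick_4_mid in the frame of board between -0.031 and -0.012 m) or (z of stick_4_mid in the frame of board between 0.05 and 0.06 m and angle between the x axis of stick_4_mid and the x axis of board, either way round below 0.26 rad and x of stick_4_mid in the frame of board between -0.015 and 0.015 m and y of stick_4_mid in the frame of board between -0.031 and 0.031 m)) and ((z of stick_5_mid in the frame of board between 0.014 and 0.024 m and angle between the x axis of stick_5_mid and the x axis of board, either way round below 0.26 rad and x of stick_5_mid in the frame of board between -0.015 and 0.015 m and y of stick_5_mid in the frame of board between 0.012 and 0.031 m) or (z of stick_5_mid in the frame of board between 0.014 and 0.024 m and angle between the x axis of stick_5_mid and the x axis of board, either way round below 0.26 rad and x of stick_5_mid in the frame of board between -0.015 and 0.015 m and y of stick_5_mid in the frame of board between -0.031 and -0.012 m) or (z of stick_5_mid in the frame of board between 0.032 and 0.042 m and angle between the x axis of stick_5_mid and the y axis of board, either way round below 0.26 rad and y of stick_5_mid in the frame of board between -0.015 and 0.015 m and x of stick_5_mid in the frame of board between 0.012 and 0.031 m) or (z of stick_5_mid in the frame of board between 0.032 and 0.042 m and angle between the x axis of stick_5_mid and the y axis of board, either way round below 0.26 rad and y of stick_5_mid in the frame of board between -0.015 and 0.015 m and x of stick_5_mid in the frame of board between -0.031 and -0.012 m) or (z of stick_5_mid in the frame of board between 0.05 and 0.06 m and angle between the x axis of stick_5_mid and the x axis of board, either way round below 0.26 rad and x of stick_5_mid in the frame of board between -0.015 and 0.015 m and y of stick_5_mid in the frame of board between -0.031 and 0.031 m))) or (((z of stick_0_mid in the frame of board between 0.014 and 0.024 m and angle between the x axis of stick_0_mid and the y axis of board, either way round below 0.26 rad and y of stick_0_mid in the frame of board between -0.015 and 0.015 m and x of stick_0_mid in the frame of board between 0.012 and 0.031 m) or (z of stick_0_mid in the frame of board between 0.014 and 0.024 m and angle between the x axis of stick_0_mid and the y axis of board, either way round below 0.26 rad and y of stick_0_mid in the frame of board between -0.015 and 0.015 m and x of stick_0_mid in the frame of board between -0.031 and -0.012 m) or (z of stick_0_mid in the frame of board between 0.032 and 0.042 m and angle between the x axis of stick_0_mid and the x axis of board, either way round below 0.26 rad and x of stick_0_mid in the frame of board between -0.015 and 0.015 m and y of stick_0_mid in the frame of board between 0.012 and 0.031 m) or (z of stick_0_mid in the frame of board between 0.032 and 0.042 m and angle between the x axis of stick_0_mid and the x axis of board, either way round below 0.26 rad and x of stick_0_mid in the frame of board between -0.015 and 0.015 m and y of stick_0_mid in the frame of board between -0.031 and -0.012 m) or (z of stick_0_mid in the frame of board between 0.05 and 0.06 m and angle between the x axis of stick_0_mid and the y axis of board, either way round below 0.26 rad and y of stick_0_mid in the frame of board between -0.015 and 0.015 m and x of stick_0_mid in the frame of board between -0.031 and 0.031 m)) and ((z of stick_1_mid in the frame of board between 0.014 and 0.024 m and angle between the x axis of stick_1_mid and the y axis of board, either way round below 0.26 rad and y of stick_1_mid in the frame of board between -0.015 and 0.015 m and x of stick_1_mid in the frame of board between 0.012 and 0.031 m) or (z of stick_1_mid in the frame of board between 0.014 and 0.024 m and angle between the x axis of stick_1_mid and the y axis of board, either way round below 0.26 rad and y of stick_1_mid in the frame of board between -0.015 and 0.015 m and x of stick_1_mid in the frame of board between -0.031 and -0.012 m) or (z of stick_1_mid in the frame of board between 0.032 and 0.042 m and angle between the x axis of stick_1_mid and the x axis of board, either way round below 0.26 rad and x of stick_1_mid in the frame of board between -0.015 and 0.015 m and y of stick_1_mid in the frame of board between 0.012 and 0.031 m) or (z of stick_1_mid in the frame of board between 0.032 and 0.042 m and angle between the x axis of stick_1_mid and the x axis of board, either way round below 0.26 rad and x of stick_1_mid in the frame of board between -0.015 and 0.015 m and y of stick_1_mid in the frame of board between -0.031 and -0.012 m) or (z of stick_1_mid in the frame of board between 0.05 and 0.06 m and angle between the x axis of stick_1_mid and the y axis of board, either way round below 0.26 rad and y of stick_1_mid in the frame of board between -0.015 and 0.015 m and x of stick_1_mid in the frame of board between -0.031 and 0.031 m)) and ((z of stick_2_mid in the frame of board between 0.014 and 0.024 m and angle between the x axis of stick_2_mid and the y axis of board, either way round below 0.26 rad and y of stick_2_mid in the frame of board between -0.015 and 0.015 m and x of stick_2_mid in the frame of board between 0.012 and 0.031 m) or (z of stick_2_mid in the frame of board between 0.014 and 0.024 m and angle between the x axis of stick_2_mid and the y axis of board, either way round below 0.26 rad and y of stick_2_mid in the frame of board between -0.015 and 0.015 m and x of stick_2_mid in the frame of board between -0.031 and -0.012 m) or (z of stick_2_mid in the frame of board between 0.032 and 0.042 m and angle between the x axis of stick_2_mid and the x axis of board, either way round below 0.26 rad and x of stick_2_mid in the frame of board between -0.015 and 0.015 m and y of stick_2_mid in the frame of board between 0.012 and 0.031 m) or (z of stick_2_mid in the frame of board between 0.032 and 0.042 m and angle between the x axis of stick_2_mid and the x axis of board, either way round below 0.26 rad and x of stick_2_mid in the frame of board between -0.015 and 0.015 m and y of stick_2_mid in the frame of board between -0.031 and -0.012 m) or (z of stick_2_mid in the frame of board between 0.05 and 0.06 m and angle between the x axis of stick_2_mid and the y axis of board, either way round below 0.26 rad and y of stick_2_mid in the frame of board between -0.015 and 0.015 m and x of stick_2_mid in the frame of board between -0.031 and 0.031 m)) and ((z of stick_3_mid in the frame of board between 0.014 and 0.024 m and angle between the x axis of stick_3_mid and the y axis of board, either way round below 0.26 rad and y of stick_3_mid in the frame of board between -0.015 and 0.015 m and x of stick_3_mid in the frame of board between 0.012 and 0.031 m) or (z of stick_3_mid in the frame of board between 0.014 and 0.024 m and angle between the x axis of stick_3_mid and the y axis of board, either way round below 0.26 rad and y of stick_3_mid in the frame of board between -0.015 and 0.015 m and x of stick_3_mid in the frame of board between -0.031 and -0.012 m) or (z of stick_3_mid in the frame of board between 0.032 and 0.042 m and angle between the x axis of stick_3_mid and the x axis of board, either way round below 0.26 rad and x of stick_3_mid in the frame of board between -0.015 and 0.015 m and y of stick_3_mid in the frame of board between 0.012 and 0.031 m) or (z of stick_3_mid in the frame of board between 0.032 and 0.042 m and angle between the x axis of stick_3_mid and the x axis of board, either way round below 0.26 rad and x of stick_3_mid in the frame of board between -0.015 and 0.015 m and y of stick_3_mid in the frame of board between -0.031 and -0.012 m) or (z of stick_3_mid in the frame of board between 0.05 and 0.06 m and angle between the x axis of stick_3_mid and the y axis of board, either way round below 0.26 rad and y of stick_3_mid in the frame of board between -0.015 and 0.015 m and x of stick_3_mid in the frame of board between -0.031 and 0.031 m)) and ((z of stick_4_mid in the frame of board between 0.014 and 0.024 m and angle between the x axis of stick_4_mid and the y axis of board, either way round below 0.26 rad and y of stick_4_mid in the frame of board between -0.015 and 0.015 m and x of stick_4_mid in the frame of board between 0.012 and 0.031 m) or (z of stick_4_mid in the frame of board between 0.014 and 0.024 m and angle between the x axis of stick_4_mid and the y axis of board, either way round below 0.26 rad and y of stick_4_mid in the frame of board between -0.015 and 0.015 m and x of stick_4_mid in the frame of board between -0.031 and -0.012 m) or (z of stick_4_mid in the frame of board between 0.032 and 0.042 m and angle between the x axis of stick_4_mid and the x axis of board, either way round below 0.26 rad and x of stick_4_mid in the frame of board between -0.015 and 0.015 m and y of stick_4_mid in the frame of board between 0.012 and 0.031 m) or (z of stick_4_mid in the frame of board between 0.032 and 0.042 m and angle between the x axis of stick_4_mid and the x axis of board, either way round below 0.26 rad and x of stick_4_mid in the frame of board between -0.015 and 0.015 m and y of stick_4_mid in the frame of board between -0.031 and -0.012 m) or (z of stick_4_mid in the frame of board between 0.05 and 0.06 m and angle between the x axis of stick_4_mid and the y axis of board, either way round below 0.26 rad and y of stick_4_mid in the frame of board between -0.015 and 0.015 m and x of stick_4_mid in the frame of board between -0.031 and 0.031 m)) and ((z of stick_5_mid in the frame of board between 0.014 and 0.024 m and angle between the x axis of stick_5_mid and the y axis of board, either way round below 0.26 rad and y of stick_5_mid in the frame of board between -0.015 and 0.015 m and x of stick_5_mid in the frame of board between 0.012 and 0.031 m) or (z of stick_5_mid in the frame of board between 0.014 and 0.024 m and angle between the x axis of stick_5_mid and the y axis of board, either way round below 0.26 rad and y of stick_5_mid in the frame of board between -0.015 and 0.015 m and x of stick_5_mid in the frame of board between -0.031 and -0.012 m) or (z of stick_5_mid in the frame of board between 0.032 and 0.042 m and angle between the x axis of stick_5_mid and the x axis of board, either way round below 0.26 rad and x of stick_5_mid in the frame of board between -0.015 and 0.015 m and y of stick_5_mid in the frame of board between 0.012 and 0.031 m) or (z of stick_5_mid in the frame of board between 0.032 and 0.042 m and angle between the x axis of stick_5_mid and the x axis of board, either way round below 0.26 rad and x of stick_5_mid in the frame of board between -0.015 and 0.015 m and y of stick_5_mid in the frame of board between -0.031 and -0.012 m) or (z of stick_5_mid in the frame of board between 0.05 and 0.06 m and angle between the x axis of stick_5_mid and the y axis of board, either way round below 0.26 rad and y of stick_5_mid in the frame of board between -0.015 and 0.015 m and x of stick_5_mid in the frame of board between -0.031 and 0.031 m)))) and linear speed of each of stick_0, stick_1, stick_2, stick_3, stick_4, stick_5, cap, bar below 0.02 m/s and horizontal distance between cap_mid and dish below 0.05 m and height (world z) of cap_mid below 0.045 m and contact force between cap and dish above 0.1 N and height (world z) of bar_mid below 0.013 m and horizontal distance between bar_mid and cradle above 0.13 m and horizontal distance between bar_mid and board above 0.09 m and horizontal distance between bar_mid and dish above 0.09 m); the robot touches nothing.
It fails at once if a stone lion is pushed more than 30 mm or tipped over (distance of any of figure_0, figure_2 from where it was at the start of the episode above 0.03 m or angle between any of figure_0, figure_2's own z axis and vertical above 0.6 rad).
Of stick_0, stick_1, stick_2, stick_3, stick_4, stick_5 only 4 to 6 are there at a start; the rules pass over those that are not, and their reading is None.
At some moment in a run one of dish may be knocked a few centimetres aside while the robot is not near it.
Once in a run the grip may slacken for a moment while it holds something.
It also fails if it takes over 210 s, if anything falls off the work surface, if the arm or the gripper's body presses on something with over 40 N, if the wrist force passes 120 N, or if a joint passes its speed limit or range.

## Working session

There is one attempt and no reset: what is moved stays moved. The work goes in short steps, Python scripts to look and compute and a tool call to move; the robot and the scene stay as the last step left them, time stands still between calls to the robot, and variables do not carry over. Pictures are saved under pics/ and viewed, and the job is handed in when it is done.

Besides the shell and the picture viewer there is one more tool, called after "Request:" as name(argument=value, ...) on one line, values as JSON. arm_command: Moves the arm, as the interface text tells. Its arguments: {"type":"object","properties":{"motion":{"type":"array"},"newtons":{"type":"number"}},"required":["motion"]}

```bash
ls; mkdir -p pics; python3 - <<'E'
from workcell import bot, viewer
import cv2
o=bot.get_obs(); print(o, bot.grip_depth)
for n in("scene","top"):
    im=viewer.camera(n); cv2.imwrite(f"pics/{n}0.png",im); 
    c=viewer.calibration(n); print(n,c)
E
```

```text
pics
{'time': 0.0, 'q': array([ 6.54908314e+01,  5.01206484e+00,  1.00343495e+01,  9.50955321e+01,
       -6.04187551e-05,  9.00001258e+01]), 'qd': array([-0.02355636,  0.06106616, -0.03143368,  0.06518994, -0.07026794,
        0.01191192]), 'joint_efforts': array([ 3.16099926e-03, -5.20388818e+01,  4.64798391e+01,  1.63261732e-02,
        1.14542813e-04, -2.61497371e-05]), 'ee_pos': array([0.22807922, 0.50026128, 0.23057284]), 'tcp_rot': array([-1.79926753e+02,  6.05795343e-05,  1.55490706e+02]), 'wrist_force': array([-0.12832378, -0.74860483,  0.10348595]), 'torque': array([ 0.02025838,  0.01512589, -0.05929025]), 'opening': 0.08502451249357465} 0.0187
scene {'fx': 388.40657728181685, 'fy': 388.40657728181685, 'cx': 258.343116761767, 'cy': 186.72597985310279, 'T': array([[-0.99678915,  0.06825946, -0.04185726,  0.60534581],
       [ 0.07996924,  0.87502849, -0.47742021,  0.49910844],
       [ 0.00403785, -0.47923458, -0.87767757,  1.08145338],
       [ 0.        ,  0.        ,  0.        ,  1.        ]])}
top {'fx': 447.9869966711095, 'fy': 447.9869966711095, 'cx': 260.6130626595531, 'cy': 190.69634586126293, 'T': array([[-2.08871383e-02, -9.96089435e-01,  8.58461686e-02,
         4.56581545e-01],
       [-9.99779045e-01,  2.10129593e-02,  5.62209599e-04,
        -4.18229184e-02],
       [-2.36389309e-03, -8.58154576e-02, -9.96308245e-01,
         1.13474421e+00],
       [ 0.00000000e+00,  0.00000000e+00,  0.00000000e+00,
         1.00000000e+00]])}
```

View pics/scene0.png

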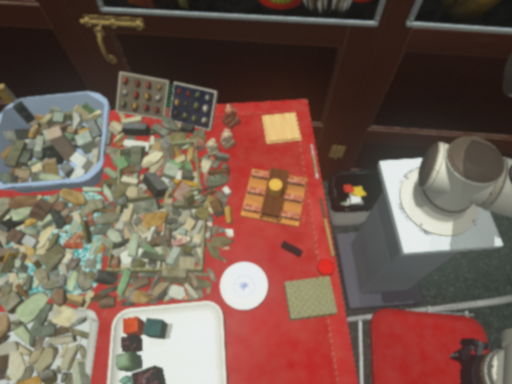

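View pics/top0.png

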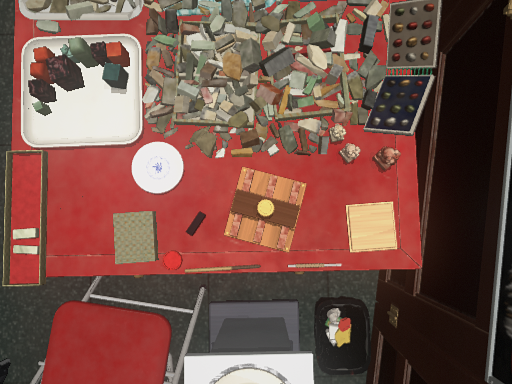

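Top view: cap at (265,208), bar and cradle around it, board (372,226), dish (158,167), black look-alike (196,223), lions near (349,153) and (386,158). I'll enlarge the cradle.

```bash
cat > h.py <<'E'
import numpy as np, cv2
from workcell import bot, viewer
def ray(n,u,v,z):
    c=viewer.calibration(n);T=c["T"]
    d=T[:3,:3]@np.array([(u-c["cx"])/c["fx"],(v-c["cy"])/c["fy"],1.0]); o=T[:3,3]
    return (o+d*(z-o[2])/d[2])[:2]
def proj(n,p):
    c=viewer.calibration(n);T=c["T"]
    q=T[:3,:3].T@(np.array(p)-T[:3,3]); return np.array([c["cx"]+c["fx"]*q[0]/q[2],c["cy"]+c["fy"]*q[1]/q[2]])
def crop(im,x0,y0,x1,y1,s,name):
    cv2.imwrite(name,cv2.resize(im[y0:y1,x0:x1],None,fx=s,fy=s,interpolation=cv2.INTER_CUBIC))
E
python3 - <<'E'
from h import *
t=cv2.imread("pics/top0.png")
crop(t,215,155,415,265,4,"pics/c1.png")
s=cv2.imread("pics/scene0.png")
crop(s,200,90,350,230,4,"pics/c2.png")
E
```

```text
(no output)
```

View pics/c1.png

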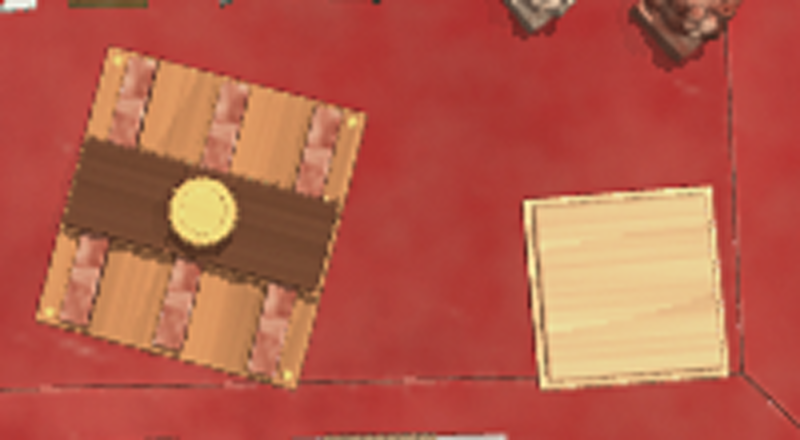

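View pics/c2.png

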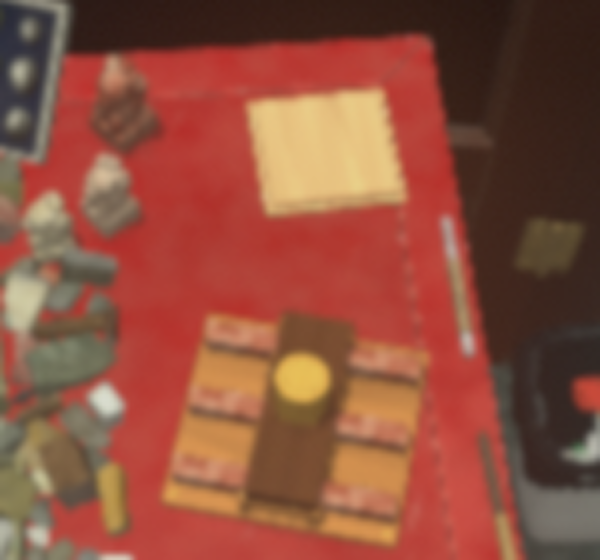

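Six sticks are present, all reddish: six slots in the cradle, all filled. The one black stick (196,223) on the table is the look-alike, to be left alone. Next, measuring.

```bash
cat > meas.py <<'E'
from h import *
def hsv(im): return cv2.cvtColor(im,cv2.COLOR_BGR2HSV)
def big(m,roi):
    x0,y0,x1,y1=roi; k=np.zeros_like(m); k[y0:y1,x0:x1]=m[y0:y1,x0:x1]
    cs,_=cv2.findContours(k,cv2.RETR_EXTERNAL,cv2.CHAIN_APPROX_NONE)
    return max(cs,key=cv2.contourArea)
E
python3 - <<'E'
from meas import *
t=cv2.imread("pics/top0.png");H=hsv(t)
print(H[226,372],H[208,265],H[170,140],H[200,330],H[245,275])
# board: not red -> hue 10..30
m=cv2.inRange(H,(10,50,120),(35,170,255))
b=big(m,(335,190,405,260)); r=cv2.minAreaRect(b); print("board px",r)
P=np.array([ray("top",u,v,0.010) for u,v in cv2.boxPoints(r)]); print(P, P.mean(0),[np.linalg.norm(P[i]-P[(i+1)%4]) for i in range(4)],[np.degrees(np.arctan2(*(P[(i+1)%4]-P[i])[::-1])) for i in range(4)])
c=cv2.inRange(H,(18,90,150),(35,255,255)); 
cc=big(c,(250,193,281,224)); (u,v),rr=cv2.minEnclosingCircle(cc); print("cap px",u,v,rr,ray("top",u,v,.084), rr*2*1.05/448)
# dish
d=cv2.inRange(H,(0,0,150),(180,90,255)); dd=big(d,(125,135,192,200)); e=cv2.fitEllipse(dd); print("dish",e,ray("top",*e[0],.014),e[1][0]*1.12/448)
# cradle corners from crop (top-plane z=.008)
C=np.array([(110,45),(367,114),(297,388),(36,320)]); C=(C+.5)/4-.5+[215,155]
W=np.array([ray("top",u,v,.008) for u,v in C]); print(W,W.mean(0),[np.linalg.norm(W[i]-W[(i+1)%4]) for i in range(4)],[np.degrees(np.arctan2(*(W[(i+1)%4]-W[i])[::-1])) for i in range(4)])
s=cv2.imread("pics/scene0.png");Hs=hsv(s)
cc=big(cv2.inRange(Hs,(18,90,190),(35,255,255)),(264,174,288,200)); (u,v),rr=cv2.minEnclosingCircle(cc); print("scene cap",u,v,rr,ray("scene",u,v,.084))
b=big(cv2.inRange(Hs,(10,50,120),(35,170,255)),(255,105,310,150)); r=cv2.minAreaRect(b);print("scene board",r,ray("scene",*r[0],.01))
d=big(cv2.inRange(Hs,(0,0,150),(180,90,255)),(210,255,275,315)); e=cv2.fitEllipse(d); print("dish",e,ray("scene",*e[0],.014))
for U,V in [(120,640)]: pass
E
```

```text
[ 18  98 236] [ 24 123 236] [  0   2 238] [  1 174 173] [ 12 144 181]
board px ((370.9705505371094, 226.61761474609375), (48.01201248168945, 47.85861587524414), 85.60128784179688)
[[ 0.51416663 -0.25308703]
 [ 0.5208769  -0.37327852]
 [ 0.40134904 -0.37692067]
 [ 0.3947534  -0.25782261]] [ 0.45778649 -0.31527721] [np.float64(0.12037866393794672), np.float64(0.11958333693961669), np.float64(0.11928055069575798), np.float64(0.11950709180336203)] [np.float64(-86.80450329885846), np.float64(-178.2546707009918), np.float64(93.16979771222243), np.float64(2.2709976336617554)]
cap px 265.22222900390625 206.9629669189453 8.763168334960938 [ 0.50858296 -0.05124398] 0.04107735157012939
dish ((157.13059997558594, 167.14854431152344), (50.80128479003906, 52.036170959472656), 56.79939270019531) [0.61829524 0.21867667] 0.12700321197509767
[[ 0.61784199  0.00438307]
 [ 0.57043053 -0.15722681]
 [ 0.39964232 -0.10849406]
 [ 0.44524857  0.05370875]] [ 0.50829085 -0.05190726] [np.float64(0.16842089837852067), np.float64(0.17760488195630877), np.float64(0.16849237916804966), np.float64(0.17950350639424117)] [np.float64(-106.35009549060221), np.float64(164.07442104773335), np.float64(74.29571036293366), np.float64(-15.949469370177441)]
scene cap 275.0 184.0 6.324655532836914 [ 0.50825949 -0.04875431]
scene board ((281.1950988769531, 127.25608825683594), (29.48522186279297, 36.99456787109375), 83.6598129272461) [ 0.45749296 -0.3093395 ]
dish ((243.537109375, 285.460205078125), (48.45676803588867, 49.10847091674805), 41.58201599121094) [0.61975286 0.22357449]
```

```bash
cat > go.py <<'E'
import sys
from h import *
from scipy.spatial.transform import Rotation as Ro
# usage: go.py x y z [n]  -> tool-frame shift in units, total and per n rows
def main():
    o=bot.get_obs(); p=o["ee_pos"]; R=Ro.from_euler("xyz",o["tcp_rot"],degrees=True)
    a=sys.argv[1:]
    t=np.array([float(v) if v!='.' else p[i] for i,v in enumerate(a[:3])])
    d=R.inv().apply(t-p)/.06; n=int(a[3]) if len(a)>3 else max(1,int(np.ceil(np.linalg.norm(d)/.8)))
    print("t",round(o["time"],2),"pos",p.round(4),"rpy",o["tcp_rot"].round(1),"q",o["q"].round(1),"open",round(o["opening"],4),"F",o["wrist_force"].round(1))
    print("total",d.round(3),"rows",n,"each",(d/n).round(4))
    if len(a)>4:
        want=float(a[4]); dy=((want-o["tcp_rot"][2]+90)%180)-90; dy2=((want-o["tcp_rot"][2]+180)%360)-180
        print("turn z units (half-turn sym)",round(-dy/6,3)," (full)",round(-dy2/6,3))
main()
E
python3 go.py 0.5083 -0.0515 0.231 12
```

```text
t 0.1 pos [0.2281 0.5003 0.2306] rpy [-179.9   -0.   155.5] q [65.5  5.  10.  95.1  0.  90. ] open 0.0856 F [ 0.1 -0.4  0. ]
total [-8.064e+00 -6.430e+00  2.000e-03] rows 12 each [-6.720e-01 -5.358e-01  1.000e-04]
```

Request:
arm_command(motion=[[1,[-0.67,-0.535,0],[0,0,0]],[1,[-0.67,-0.535,0],[0,0,0]],[1,[-0.67,-0.535,0],[0,0,0]],[1,[-0.67,-0.535,0],[0,0,0]],[1,[-0.67,-0.535,0],[0,0,0]],[1,[-0.67,-0.535,0],[0,0,0]],[1,[-0.67,-0.535,0],[0,0,0]],[1,[-0.67,-0.535,0],[0,0,0]],[1,[-0.67,-0.535,0],[0,0,0]],[1,[-0.67,-0.535,0],[0,0,0]],[1,[-0.67,-0.535,0],[0,0,0]],[1,[-0.67,-0.535,0],[0,0,0]]], newtons=40)

```text
time: 1.6
ee_pos: [0.5077, -0.0519, 0.231]
tcp_rot: [180.0, -0.0, 155.5]
wrist_force: [0.2, 1.5, -1.0]
opening: 0.0857
```

```bash
python3 go.py 0.5083 -0.0515 0.15
```

```text
t 1.6 pos [ 0.5077 -0.0519  0.231 ] rpy [180.   -0.  155.5] q [-5.8 -0.5  4.4 94.9  0.  18.7] open 0.0857 F [ 0.2  1.5 -1. ]
total [-0.007  0.01   1.35 ] rows 2 each [-0.0033  0.005   0.6751]
```

Request:
arm_command(motion=[[1,[0,0,0.12],[0,0,1]],[1,[0,0,0.12],[0,0,1]],[1,[0,0,0.12],[0,0,1]],[1,[0,0,0.12],[0,0,1]],[1,[0,0,0.12],[0,0,1]],[1,[0,0,0.12],[0,0,1]],[1,[0,0,0.12],[0,0,1]],[1,[0,0,0.12],[0,0,1]],[1,[0,0,0.12],[0,0,1]],[1,[0,0,0.12],[0,0,1]],[1,[0,0,0.12],[0,0,1]],[1,[0,0,0.12],[0,0,1]]])

```text
time: 3.1
ee_pos: [0.5071, -0.0502, 0.1442]
tcp_rot: [-180.0, -0.0, 83.3]
wrist_force: [-0.3, -0.3, 0.2]
opening: 0.0853
```

Request:
arm_command(motion=[[1,[0,0,0],[0,0,1]],[1,[0,0,0],[0,0,1]],[1,[0,0,0],[0,0,1]],[1,[0,0,0],[0,0,1]],[1,[0,0,0],[0,0,1]],[1,[0,0,0],[0,0,1]],[1,[0,0,0],[0,0,1]],[1,[0,0,0],[0,0,1]],[1,[0,0,0],[0,0,1]],[1,[0,0,0],[0,0,1]],[1,[0,0,0],[0,0,1]],[1,[0,0,0],[0,0,1]]])

```text
time: 4.6
ee_pos: [0.5071, -0.0502, 0.1445]
tcp_rot: [-180.0, 0.0, 11.3]
wrist_force: [-0.7, 0.3, -0.1]
opening: 0.0853
```

```bash
python3 go.py 0.5085 -0.0515 0.055
python3 - <<'E'
from h import *
t=viewer.camera("top"); crop(t,215,140,335,260,5,"pics/c3.png")
s=viewer.camera("scene"); crop(s,220,130,340,230,5,"pics/c4.png")
E
```

```text
t 4.6 pos [ 0.5071 -0.0502  0.1445] rpy [-180.     0.    11.3] q [ -5.6  -1.4  -6.   85.4   0.  163.1] open 0.0853 F [-0.7  0.3 -0.1]
total [0.02  0.027 1.491] rows 2 each [0.01   0.0134 0.7457]
```

View pics/c4.png

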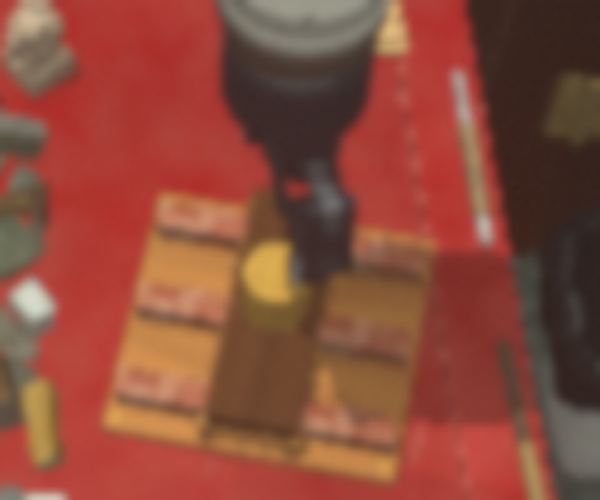

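Request:
arm_command(motion=[[1,[0.02,0.027,0.2],[0,0,1]],[1,[0,0,0.3],[0,0,1]],[1,[0,0,0.3],[0,0,0]],[1,[0,0,0.3],[0,0,0]],[1,[0,0,0.25],[0,0,0]],[1,[0,0,0.14],[0,0,0]],[1,[0,0,0],[0,0,0]],[0.3,[0,0,0],[0,0,0]],[0.3,[0,0,0],[0,0,0]],[0.3,[0,0,0],[0,0,0]],[0.3,[0,0,0],[0,0,0]],[0.3,[0,0,0],[0,0,0]]], newtons=40)

```text
time: 6.2
ee_pos: [0.5092, -0.0513, 0.0562]
tcp_rot: [-180.0, -0.1, -0.5]
wrist_force: [-1.4, 2.4, 6.0]
opening: 0.0388
```

```bash
python3 go.py 0.5085 -0.0515 0.055
python3 - <<'E'
from h import *
t=viewer.camera("top"); crop(t,215,140,335,260,5,"pics/c5.png")
s=viewer.camera("scene"); crop(s,220,130,340,230,5,"pics/c6.png")
E
```

```text
t 6.2 pos [ 0.5092 -0.0513  0.0562] rpy [-1.8e+02 -1.0e-01 -5.0e-01] q [ -5.8  -0.  -14.5  75.5   0.  174.7] open 0.0388 F [-1.4  2.4  6. ]
total [-0.012  0.004  0.021] rows 1 each [-0.0118  0.0039  0.0207]
```

View pics/c6.png

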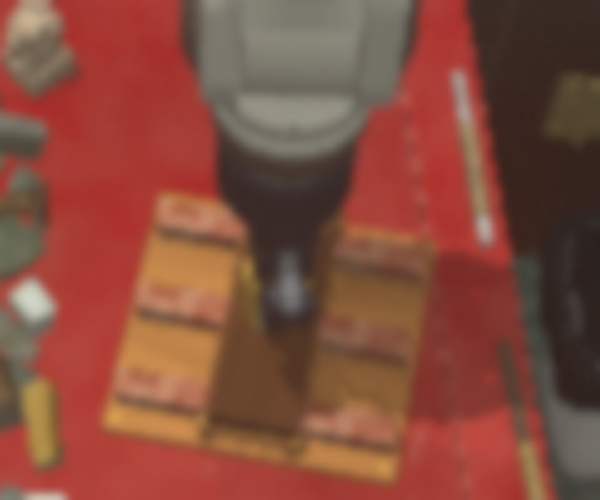

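The jaws hold the cap (opening 39 mm). Unscrewing, with the tool following the 8 mm per turn rise.

Request:
arm_command(motion=[[0.3,[0,0,-0.002],[0,0,-1]],[0.3,[0,0,-0.002],[0,0,-1]],[0.3,[0,0,-0.002],[0,0,-1]],[0.3,[0,0,-0.002],[0,0,-1]],[0.3,[0,0,-0.002],[0,0,-1]],[0.3,[0,0,-0.002],[0,0,-1]],[0.3,[0,0,-0.002],[0,0,-1]],[0.3,[0,0,-0.002],[0,0,-1]],[0.3,[0,0,-0.002],[0,0,-1]],[0.3,[0,0,-0.002],[0,0,-1]],[0.3,[0,0,-0.002],[0,0,-1]],[0.3,[0,0,-0.002],[0,0,-1]]])

```text
time: 7.8
ee_pos: [0.5087, -0.0506, 0.0569]
tcp_rot: [-180.0, -0.1, 71.7]
wrist_force: [-0.4, 6.1, 1.4]
opening: 0.0387
```

Request:
arm_command(motion=[[0.3,[0,0,-0.0022],[0,0,-1]],[0.3,[0,0,-0.0022],[0,0,-1]],[0.3,[0,0,-0.0022],[0,0,-1]],[0.3,[0,0,-0.0022],[0,0,-1]],[0.3,[0,0,-0.0022],[0,0,-1]],[0.3,[0,0,-0.0022],[0,0,-1]],[0.3,[0,0,-0.0022],[0,0,-1]],[0.3,[0,0,-0.0022],[0,0,-1]],[0.3,[0,0,-0.0022],[0,0,-1]],[0.3,[0,0,-0.0022],[0,0,-1]],[0.3,[0,0,-0.0022],[0,0,-1]],[0.3,[0,0,-0.0022],[0,0,-1]]])

```text
time: 9.3
ee_pos: [0.5081, -0.0507, 0.0581]
tcp_rot: [180.0, -0.1, 143.7]
wrist_force: [-2.8, 5.7, 0.3]
opening: 0.0383
```

```bash
python3 go.py 0.5085 -0.0515 0.055
```

```text
t 9.3 pos [ 0.5081 -0.0507  0.0581] rpy [ 1.800e+02 -1.000e-01  1.437e+02] q [ -5.7  -0.1 -14.3  75.9   0.1  30.5] open 0.0383 F [-2.8  5.7  0.3]
total [-0.013 -0.007  0.052] rows 1 each [-0.0131 -0.007   0.0523]
```

Request:
arm_command(motion=[[0.3,[0,0,-0.0022],[0,0,-1]],[0.3,[0,0,-0.0022],[0,0,-1]],[0.3,[0,0,-0.0022],[0,0,-1]],[0.3,[0,0,-0.0022],[0,0,-1]],[0.3,[0,0,-0.0022],[0,0,-1]],[0.3,[0,0,-0.0022],[0,0,-1]],[0.3,[0,0,-0.0022],[0,0,-1]],[0.3,[0,0,-0.0022],[0,0,-1]],[0.3,[0,0,-0.0022],[0,0,-1]],[0.3,[0,0,-0.0022],[0,0,-1]],[0.3,[0,0,-0.0022],[0,0,-1]],[0.3,[0,0,-0.0022],[0,0,-1]]])

```text
time: 10.8
ee_pos: [0.508, -0.0511, 0.0599]
tcp_rot: [179.9, -0.0, -144.3]
wrist_force: [-2.8, 3.2, 3.1]
opening: 0.0387
```

Request:
arm_command(motion=[[0.3,[0,0,-0.0022],[0,0,-1]],[0.3,[0,0,-0.0022],[0,0,-1]],[0.3,[0,0,-0.0022],[0,0,-1]],[0.3,[0,0,-0.0022],[0,0,-1]],[0.3,[0,0,-0.0022],[0,0,-1]],[0.3,[0,0,-0.0022],[0,0,-1]],[0.3,[0,0,-0.0022],[0,0,-1]],[0.3,[0,0,-0.0022],[0,0,-1]],[0.3,[0,0,-0.0022],[0,0,-1]],[0.3,[0,0,-0.0022],[0,0,-1]],[0.3,[0,0,-0.0022],[0,0,-1]],[0.3,[0,0,-0.0022],[0,0,-1]]])

```text
time: 12.3
ee_pos: [0.5088, -0.0517, 0.0616]
tcp_rot: [180.0, -0.0, -72.3]
wrist_force: [-0.2, 0.2, -0.4]
opening: 0.0388
```

Request:
arm_command(motion=[[0.3,[0,0,-0.0022],[0,0,-1]],[0.3,[0,0,-0.0022],[0,0,-1]],[0.3,[0,0,-0.0022],[0,0,-1]],[0.3,[0,0,-0.0022],[0,0,-1]],[0.3,[0,0,-0.0022],[0,0,-1]],[0.3,[0,0,-0.0022],[0,0,-1]],[0.3,[0,0,-0.0022],[0,0,-1]],[0.3,[0,0,-0.0022],[0,0,-1]],[0.3,[0,0,-0.0022],[0,0,-1]],[0.3,[0,0,-0.0022],[0,0,-1]],[0.8,[0,0,0],[0,0,0]],[0.8,[0,0,0],[0,0,0]]])

```text
time: 13.8
ee_pos: [0.5087, -0.0516, 0.0629]
tcp_rot: [180.0, 0.0, -12.6]
wrist_force: [1.1, 0.0, -1.1]
opening: 0.0682
```

```bash
python3 go.py 0.5085 -0.051 0.064
python3 - <<'E'
from h import *
s=viewer.camera("scene"); crop(s,220,130,340,230,5,"pics/c7.png")
E
```

```text
t 13.8 pos [ 0.5087 -0.0516  0.0629] rpy [180.    0.  -12.6] q [  -5.8   -0.2  -13.9   76.3   -0.  -173.1] open 0.0682 F [ 1.1  0.  -1.1]
total [-0.006 -0.01  -0.018] rows 1 each [-0.0057 -0.0097 -0.0182]
```

View pics/c7.png

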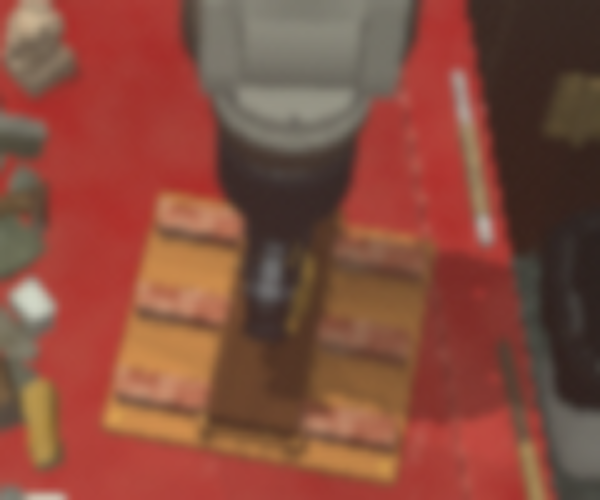

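Rewind with open jaws (cap still between the fingers).

Request:
arm_command(motion=[[0.9,[0,0,0],[0,0,1]],[0.9,[0,0,0],[0,0,1]],[0.9,[0,0,0],[0,0,1]],[0.9,[0,0,0],[0,0,1]],[0.9,[0,0,0],[0,0,1]],[0.9,[0,0,0],[0,0,1]],[0.9,[0,0,0],[0,0,1]],[0.9,[0,0,0],[0,0,1]],[0.9,[0,0,0],[0,0,1]],[0.9,[0,0,0],[0,0,1]],[0.9,[0,0,0],[0,0,1]],[0.9,[0,0,0],[0,0,1]]])

```text
time: 15.35
ee_pos: [0.5087, -0.0516, 0.063]
tcp_rot: [180.0, -0.0, -84.8]
wrist_force: [-0.6, 0.8, 0.7]
opening: 0.0766
```

Request:
arm_command(motion=[[0.9,[0,0,0],[0,0,1]],[0.9,[0,0,0],[0,0,1]],[0.9,[0,0,0],[0,0,1]],[0.9,[0,0,0],[0,0,1]],[0.9,[0,0,0],[0,0,1]],[0.9,[0,0,0],[0,0,1]],[0.9,[0,0,0],[0,0,1]],[0.9,[0,0,0],[0,0,1]],[0.9,[0,0,0],[0,0,1]],[0.9,[0,0,0],[0,0,1]],[0.9,[0,0,0],[0,0,1]],[0.9,[0,0,0],[0,0,1]]])

```text
time: 16.85
ee_pos: [0.5087, -0.0516, 0.063]
tcp_rot: [-180.0, -0.0, -156.8]
wrist_force: [-0.1, 0.0, 0.4]
opening: 0.077
```

Request:
arm_command(motion=[[0.9,[0,0,0],[0,0,1]],[0.9,[0,0,0],[0,0,1]],[0.9,[0,0,0],[0,0,1]],[0.9,[0,0,0],[0,0,1]],[0.9,[0,0,0],[0,0,1]],[0.9,[0,0,0],[0,0,1]],[0.9,[0,0,0],[0,0,1]],[0.9,[0,0,0],[0,0,1]],[0.9,[0,0,0],[0,0,1]],[0.9,[0,0,0],[0,0,1]],[0.9,[0,0,0],[0,0,1]],[0.9,[0,0,0],[0,0,1]]])

```text
time: 18.35
ee_pos: [0.5087, -0.0516, 0.0629]
tcp_rot: [-180.0, -0.0, 131.2]
wrist_force: [-0.6, 0.2, 0.9]
opening: 0.0769
```

Request:
arm_command(motion=[[0.9,[0,0,0],[0,0,1]],[0.9,[0,0,0],[0,0,1]],[0.9,[0,0,0],[0,0,1]],[0.9,[0,0,0],[0,0,1]],[0.9,[0,0,0],[0,0,1]],[0.9,[0,0,0],[0,0,1]],[0.9,[0,0,0],[0,0,1]],[0.9,[0,0,0],[0,0,1]],[0.9,[0,0,0],[0,0,1]],[0.9,[0,0,0],[0,0,1]],[0.9,[0,0,0],[0,0,1]],[0.9,[0,0,0],[0,0,1]]])

```text
time: 19.85
ee_pos: [0.5087, -0.0516, 0.0629]
tcp_rot: [-180.0, 0.0, 59.2]
wrist_force: [-0.3, 0.1, 0.6]
opening: 0.0768
```

Request:
arm_command(motion=[[0.9,[0,0,0],[0,0,1]],[0.9,[0,0,0],[0,0,1]],[0.9,[0,0,0],[0,0,1]],[0.9,[0,0,0],[0,0,1]],[0.9,[0,0,0],[0,0,1]],[0.9,[0,0,0],[0,0,1]],[0.9,[0,0,0],[0,0,1]],[0.9,[0,0,0],[0,0,1]],[0.9,[0,0,0],[0,0,1]],[0.9,[0,0,0],[0,0,1]]])

```text
time: 21.1
ee_pos: [0.5088, -0.0516, 0.0629]
tcp_rot: [180.0, 0.0, -0.8]
wrist_force: [-0.3, -0.6, 0.9]
opening: 0.0769
```

```bash
python3 go.py 0.5085 -0.0515 0.063
python3 - <<'E'
from h import *
s=viewer.camera("scene"); crop(s,220,130,340,230,5,"pics/c8.png")
E
```

```text
t 21.1 pos [ 0.5088 -0.0516  0.0629] rpy [180.    0.   -0.8] q [ -5.8  -0.2 -13.9  76.3  -0.  175. ] open 0.0769 F [-0.3 -0.6  0.9]
total [-0.004 -0.002 -0.001] rows 1 each [-0.0043 -0.0017 -0.0012]
```

View pics/c8.png

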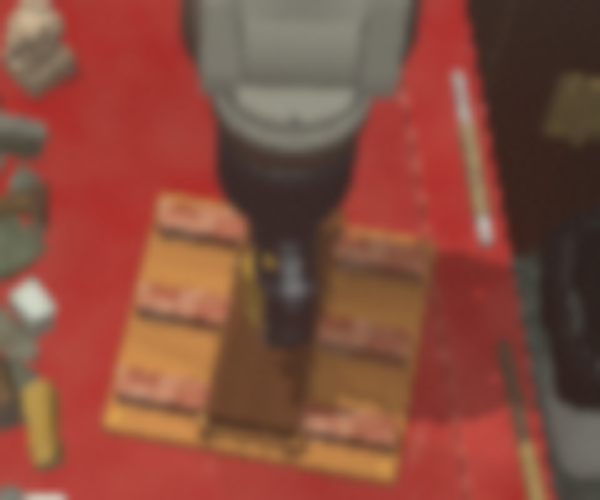

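Second pass: close, then turn.

Request:
arm_command(motion=[[0.3,[0,0,0],[0,0,0]],[0.3,[0,0,0],[0,0,0]],[0.3,[0,0,0],[0,0,0]],[0.3,[0,0,0],[0,0,0]],[0.3,[0,0,0],[0,0,0]],[0.3,[0,0,-0.0022],[0,0,-1]],[0.3,[0,0,-0.0022],[0,0,-1]],[0.3,[0,0,-0.0022],[0,0,-1]],[0.3,[0,0,-0.0022],[0,0,-1]],[0.3,[0,0,-0.0022],[0,0,-1]],[0.3,[0,0,-0.0022],[0,0,-1]],[0.3,[0,0,-0.0022],[0,0,-1]]])

```text
time: 22.65
ee_pos: [0.5091, -0.0509, 0.0641]
tcp_rot: [-180.0, -0.1, 41.7]
wrist_force: [0.6, 3.8, 2.4]
opening: 0.039
```

Request:
arm_command(motion=[[0.3,[0,0,-0.0022],[0,0,-1]],[0.3,[0,0,-0.0022],[0,0,-1]],[0.3,[0,0,-0.0022],[0,0,-1]],[0.3,[0,0,-0.0022],[0,0,-1]],[0.3,[0,0,-0.0022],[0,0,-1]],[0.3,[0,0,-0.0022],[0,0,-1]],[0.3,[0,0,-0.0022],[0,0,-1]],[0.3,[0,0,-0.0022],[0,0,-1]],[0.3,[0,0,-0.0022],[0,0,-1]],[0.3,[0,0,-0.0022],[0,0,-1]],[0.3,[0,0,-0.0022],[0,0,-1]],[0.3,[0,0,-0.0022],[0,0,-1]]])

```text
time: 24.15
ee_pos: [0.5087, -0.0502, 0.0657]
tcp_rot: [179.9, -0.2, 113.7]
wrist_force: [-1.7, 8.1, 4.3]
opening: 0.0393
```

Request:
arm_command(motion=[[0.3,[0,0,-0.0022],[0,0,-1]],[0.3,[0,0,-0.0022],[0,0,-1]],[0.3,[0,0,-0.0022],[0,0,-1]],[0.3,[0,0,-0.0022],[0,0,-1]],[0.3,[0,0,-0.0022],[0,0,-1]],[0.3,[0,0,-0.0022],[0,0,-1]],[0.3,[0,0,-0.0022],[0,0,-1]],[0.3,[0,0,-0.0022],[0,0,-1]],[0.3,[0,0,-0.0022],[0,0,-1]],[0.3,[0,0,-0.0022],[0,0,-1]],[0.3,[0,0,-0.0022],[0,0,-1]],[0.3,[0,0,-0.0022],[0,0,-1]]])

```text
time: 25.65
ee_pos: [0.508, -0.0503, 0.067]
tcp_rot: [179.8, -0.1, -174.3]
wrist_force: [-4.1, 7.5, 4.8]
opening: 0.039
```

Request:
arm_command(motion=[[0.3,[0,0,-0.0022],[0,0,-1]],[0.3,[0,0,-0.0022],[0,0,-1]],[0.3,[0,0,-0.0022],[0,0,-1]],[0.3,[0,0,-0.0022],[0,0,-1]],[0.3,[0,0,-0.0022],[0,0,-1]],[0.3,[0,0,-0.0022],[0,0,-1]],[0.3,[0,0,-0.0022],[0,0,-1]],[0.3,[0,0,-0.0022],[0,0,-1]],[0.3,[0,0,-0.0022],[0,0,-1]],[0.3,[0,0,-0.0022],[0,0,-1]],[0.3,[0,0,-0.0022],[0,0,-1]],[0.3,[0,0,-0.0022],[0,0,-1]]])

```text
time: 27.15
ee_pos: [0.5082, -0.0511, 0.069]
tcp_rot: [179.9, 0.0, -102.3]
wrist_force: [-4.9, 2.2, 6.1]
opening: 0.039
```

Request:
arm_command(motion=[[0.3,[0,0,-0.0022],[0,0,-1]],[0.3,[0,0,-0.0022],[0,0,-1]],[0.3,[0,0,-0.0022],[0,0,-1]],[0.3,[0,0,-0.0022],[0,0,-1]],[0.3,[0,0,-0.0022],[0,0,-1]],[0.3,[0,0,-0.0022],[0,0,-1]],[0.3,[0,0,-0.0022],[0,0,-1]],[0.3,[0,0,-0.0022],[0,0,-1]],[0.3,[0,0,-0.0022],[0,0,-1]],[0.3,[0,0,-0.0022],[0,0,-1]],[0.3,[0,0,-0.0022],[0,0,-1]],[0.3,[0,0,-0.0022],[0,0,-1]]])

```text
time: 28.65
ee_pos: [0.5088, -0.0514, 0.0705]
tcp_rot: [-180.0, -0.0, -30.3]
wrist_force: [-0.5, 0.4, 2.5]
opening: 0.0387
```

```bash
python3 go.py 0.5085 -0.0515 0.1
```

```text
t 28.65 pos [ 0.5088 -0.0514  0.0705] rpy [-180.    -0.   -30.3] q [  -5.8   -0.3  -13.2   77.1    0.  -155.5] open 0.0387 F [-0.5  0.4  2.5]
total [-0.004  0.003 -0.492] rows 1 each [-0.0038  0.0032 -0.4918]
```

Request:
arm_command(motion=[[0.3,[0,0,-0.003],[0,0,-1]],[0.3,[0,0,-0.003],[0,0,-1]],[0.3,[0,0,-0.003],[0,0,-1]],[0.3,[0,0,-0.02],[0,0,0]],[0.3,[0,0,-0.02],[0,0,0]]])

```text
time: 29.28
ee_pos: [0.5086, -0.0516, 0.073]
tcp_rot: [180.0, 0.0, -12.6]
wrist_force: [0.5, -0.7, -0.2]
opening: 0.0393
```

Request:
arm_command(motion=[[0.3,[0,0,-0.02],[0,0,0]],[0.3,[0,0,-0.02],[0,0,0]],[0.3,[0,0,0],[0,0,0]]])

```text
time: 29.65
ee_pos: [0.5088, -0.0515, 0.0757]
tcp_rot: [-180.0, -0.0, -12.5]
wrist_force: [0.2, 0.1, -0.1]
opening: 0.0388
```

```bash
python3 go.py 0.5085 -0.0515 0.1
python3 - <<'E'
from h import *
s=viewer.camera("scene"); crop(s,220,130,340,230,5,"pics/c9.png")
E
```

```text
t 29.65 pos [ 0.5088 -0.0515  0.0757] rpy [-180.    -0.   -12.5] q [  -5.8   -0.4  -12.7   77.7    0.  -173.3] open 0.0388 F [ 0.2  0.1 -0.1]
total [-0.006  0.001 -0.405] rows 1 each [-0.0056  0.0005 -0.4049]
```

View pics/c9.png

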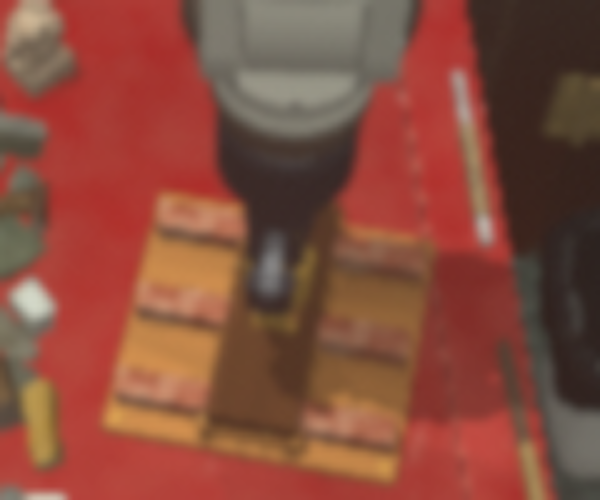

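No resistance, so the cap looks free. Lifting it.

Request:
arm_command(motion=[[0.3,[0,0,-0.1],[0,0,0]],[0.3,[0,0,-0.2],[0,0,0]],[0.3,[0,0,-0.4],[0,0,0]],[0.3,[0,0,-0.5],[0,0,0]],[0.3,[0,0,-0.5],[0,0,0]],[0.3,[0,0,0],[0,0,0]]])

```text
time: 30.45
ee_pos: [0.51, -0.0517, 0.1808]
tcp_rot: [-180.0, -0.3, -12.5]
wrist_force: [0.3, -1.3, -1.4]
opening: 0.0393
```

```bash

python3 - <<'E'
from meas import *
s=viewer.camera("scene"); crop(s,200,110,360,230,5,"pics/c10.png")
t=viewer.camera("top"); cv2.imwrite("pics/top1.png",t)
Hs=hsv(s);d=big(cv2.inRange(Hs,(0,0,150),(180,90,255)),(200,245,290,325)); e=cv2.fitEllipse(d); print("dish s",e,ray("scene",*e[0],.014))
d=cv2.inRange(hsv(t),(0,0,150),(180,90,255)); dd=big(d,(145-30,135,215,205)); e=cv2.fitEllipse(dd); print("dish",e,ray("top",*e[0],.014))
E
python3 go.py 0.619 0.220 0.18
```

```text
dish s ((248.37265014648438, 295.7157287597656), (49.242286682128906, 49.961647033691406), 20.035329818725586) [0.60838771 0.25241915]
dish ((145.61782836914062, 171.79176330566406), (50.64027786254883, 52.099273681640625), 52.37663269042969) [0.60710351 0.24773051]
t 30.55 pos [ 0.5089 -0.0515  0.1777] rpy [-180.    -0.   -12.5] q [  -5.8   -1.1   -2.1   89.    -0.  -173.3] open 0.039 F [-0.1 -0.3 -1.7]
total [ 0.811 -4.816 -0.037] rows 7 each [ 0.1158 -0.688  -0.0053]
```

View pics/c10.png

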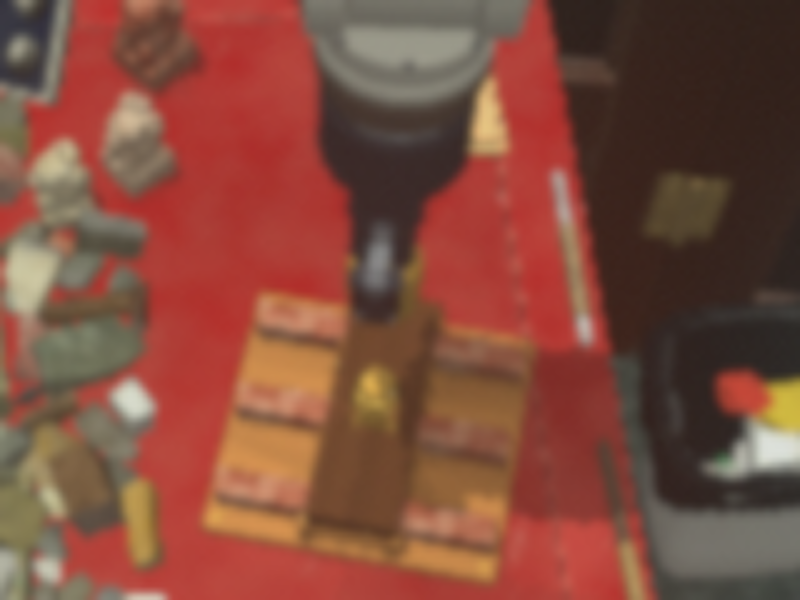

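View pics/top1.png

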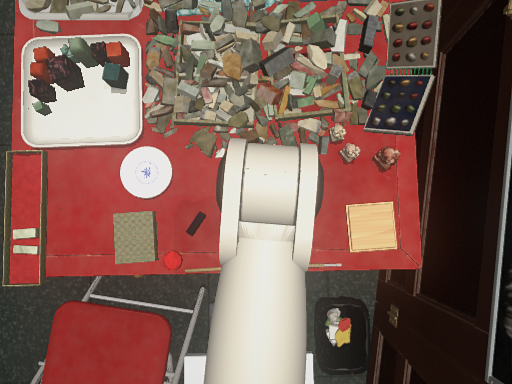

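The stud is bare and the cap is in the jaws. The dish has been knocked and now sits near (146,172) in the top view, (0.607, 0.249) in world; both views agree. Carrying the cap there.

```bash
python3 go.py 0.6075 0.249 0.178 8
```

```text
t 30.55 pos [ 0.5089 -0.0515  0.1777] rpy [-180.    -0.   -12.5] q [  -5.8   -1.1   -2.1   89.    -0.  -173.3] open 0.039 F [-0.1 -0.3 -1.7]
total [ 5.190e-01 -5.246e+00 -4.000e-03] rows 8 each [ 6.490e-02 -6.558e-01 -5.000e-04]
```

Request:
arm_command(motion=[[0.3,[0.04,-0.356,0],[0,0,0]],[0.3,[0.065,-0.656,0],[0,0,0]],[0.3,[0.065,-0.656,0],[0,0,0]],[0.3,[0.065,-0.656,0],[0,0,0]],[0.3,[0.065,-0.656,0],[0,0,0]],[0.3,[0.065,-0.656,0],[0,0,0]],[0.3,[0.065,-0.656,0],[0,0,0]],[0.3,[0.065,-0.656,0.3],[0,0,0]],[0.3,[0.025,-0.3,0.6],[0,0,0]],[0.3,[0,0,0.6],[0,0,0]],[0.3,[0,0,0.5],[0,0,0]],[0.3,[0,0,0],[0,0,0]]])

```text
time: 32.05
ee_pos: [0.6053, 0.2483, 0.0537]
tcp_rot: [179.8, 0.3, -12.5]
wrist_force: [-0.6, 0.5, 0.4]
opening: 0.0394
```

```bash
python3 go.py 0.6075 0.249 0.021
python3 - <<'E'
from h import *
s=viewer.camera("scene"); crop(s,190,240,310,330,5,"pics/c11.png")
E
```

```text
t 32.05 pos [0.6053 0.2483 0.0537] rpy [179.8   0.3 -12.5] q [  22.3   19.8    7.8   78.4   -0.  -145.2] open 0.0394 F [-0.6  0.5  0.4]
total [ 0.036 -0.021  0.545] rows 1 each [ 0.0364 -0.0214  0.5448]
```

View pics/c11.png

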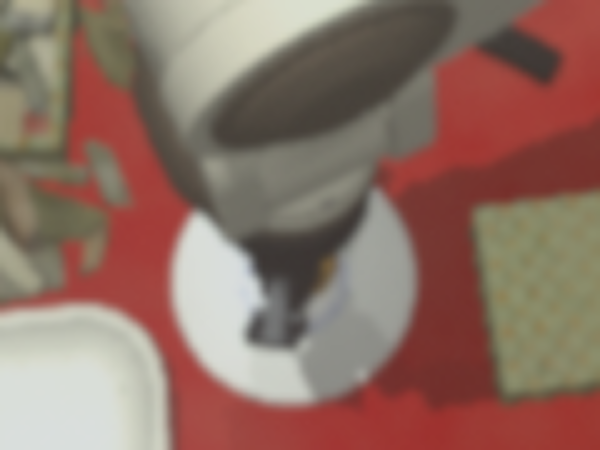

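The cap is over the middle of the dish. Lowering and releasing.

Request:
arm_command(motion=[[0.3,[0,0,0.2],[0,0,0]],[0.3,[0,0,0.15],[0,0,0]],[0.3,[0,0,0.1],[0,0,0]],[0.3,[0,0,0.05],[0,0,0]],[0.3,[0,0,0.02],[0,0,0]],[0.3,[0,0,0],[0,0,0]]])

```text
time: 32.85
ee_pos: [0.6076, 0.2492, 0.0266]
tcp_rot: [-180.0, -0.0, -12.5]
wrist_force: [0.5, -0.5, -0.9]
opening: 0.0389
```

Request:
arm_command(motion=[[0.3,[0,0,0.04],[0,0,0]],[0.3,[0,0,0.03],[0,0,0]],[0.3,[0,0,0.02],[0,0,0]],[0.3,[0,0,0.02],[0,0,0]],[0.3,[0,0,0],[0,0,0]]])

```text
time: 33.48
ee_pos: [0.6076, 0.2491, 0.0207]
tcp_rot: [-180.0, -0.0, -12.5]
wrist_force: [-1.7, -1.8, 5.5]
opening: 0.0388
```

Contact is felt (5.5 N). Opening and lifting clear.

Request:
arm_command(motion=[[0.9,[0,0,0],[0,0,0]],[0.9,[0,0,0],[0,0,0]],[0.9,[0,0,0],[0,0,0]],[0.9,[0,0,-0.2],[0,0,0]],[0.9,[0,0,-0.6],[0,0,0]],[0.9,[0,0,-0.7],[0,0,0]],[0.9,[0,0,-0.7],[0,0,0]],[0.9,[0,0,-0.3],[0,0,0]]])

```text
time: 34.48
ee_pos: [0.6082, 0.2494, 0.174]
tcp_rot: [-179.9, -0.2, -12.5]
wrist_force: [0.1, -0.9, 0.2]
opening: 0.0765
```

```bash
python3 go.py 0.5083 -0.0515 0.171 10 74
python3 - <<'E'
from h import *
s=viewer.camera("scene"); crop(s,190,240,310,330,5,"pics/c12.png")
E
```

```text
t 34.48 pos [0.6082 0.2494 0.174 ] rpy [-179.9   -0.2  -12.5] q [  22.3   19.1   20.2   90.9   -0.  -145.2] open 0.0765 F [ 0.1 -0.9  0.2]
total [-0.539  5.257  0.034] rows 10 each [-0.0539  0.5257  0.0034]
turn z units (half-turn sym) -14.418  (full) -14.418
```

View pics/c12.png

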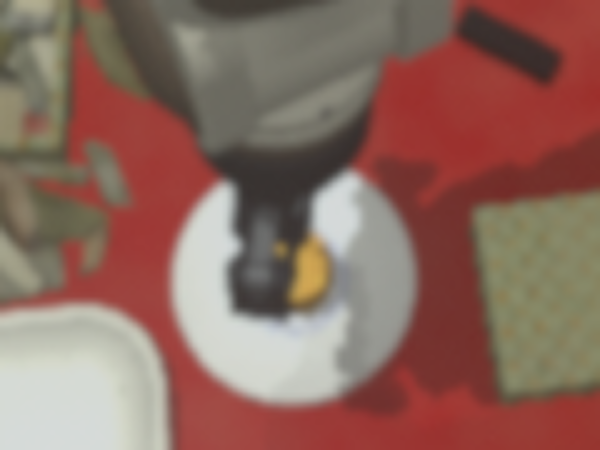

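Cap rests near the dish's centre. Now to the bar.

Request:
arm_command(motion=[[0.95,[-0.054,0.526,0],[0,0,0]],[0.95,[-0.054,0.526,0],[0,0,0]],[0.95,[-0.054,0.526,0],[0,0,0]],[0.95,[-0.054,0.526,0],[0,0,0]],[0.95,[-0.054,0.526,0],[0,0,0]],[0.95,[-0.054,0.526,0],[0,0,0]],[0.95,[-0.054,0.526,0],[0,0,0]],[0.95,[-0.054,0.526,0],[0,0,0]],[0.95,[-0.054,0.526,0],[0,0,0]],[0.95,[-0.054,0.526,0],[0,0,0]],[0.95,[0,0,0],[0,0,0.8]],[0.95,[0,0,0],[0,0,0.8]]])

```text
time: 36.02
ee_pos: [0.5072, -0.0525, 0.1699]
tcp_rot: [-180.0, -0.0, -22.3]
wrist_force: [0.3, 0.5, -0.1]
opening: 0.0814
```

Request:
arm_command(motion=[[0.95,[0,0,0],[0,0,1]],[0.95,[0,0,0],[0,0,1]],[0.95,[0,0,0],[0,0,1]],[0.95,[0,0,0],[0,0,1]],[0.95,[0,0,0],[0,0,1]],[0.95,[0,0,0],[0,0,1]],[0.95,[0,0,0],[0,0,1]],[0.95,[0,0,0],[0,0,1]],[0.95,[0,0,0],[0,0,1]],[0.95,[0,0,0],[0,0,1]],[0.95,[0,0,0],[0,0,1]],[0.95,[0,0,0],[0,0,1]]])

```text
time: 37.52
ee_pos: [0.5073, -0.0519, 0.1698]
tcp_rot: [-180.0, 0.0, -94.3]
wrist_force: [0.7, -0.6, -0.5]
opening: 0.081
```

Request:
arm_command(motion=[[0.95,[0,0,0],[0,0,1]],[0.95,[0,0,0],[0,0,0.98]],[0.95,[0,0,0],[0,0,0]]])

```text
time: 37.9
ee_pos: [0.5073, -0.052, 0.1698]
tcp_rot: [180.0, 0.0, -105.9]
wrist_force: [0.2, 0.5, -0.5]
opening: 0.081
```

```bash
python3 go.py 0.5085 -0.0515 0.035 5 74
```

```text
t 37.9 pos [ 0.5073 -0.052   0.1698] rpy [ 180.     0.  -105.9] q [ -5.8  -1.3  -3.2  88.1   0.  -79.9] open 0.081 F [ 0.2  0.5 -0.5]
total [-0.013 -0.017  2.247] rows 5 each [-0.0025 -0.0033  0.4493]
turn z units (half-turn sym) 0.009  (full) -29.991
```

Request:
arm_command(motion=[[0.95,[-0.013,-0.017,0.3],[0,0,0]],[0.95,[0,0,0.5],[0,0,0]],[0.95,[0,0,0.5],[0,0,0]],[0.95,[0,0,0.5],[0,0,0]],[0.95,[0,0,0.35],[0,0,0]],[0.95,[0,0,0.2],[0,0,0]],[0.95,[0,0,0],[0,0,0]],[0.4,[0,0,0],[0,0,0]],[0.4,[0,0,0],[0,0,0]],[0.4,[0,0,0],[0,0,0]],[0.4,[0,0,0],[0,0,0]]], newtons=50)

```text
time: 39.28
ee_pos: [0.5095, -0.0516, 0.0301]
tcp_rot: [-179.9, 0.0, -106.0]
wrist_force: [-1.2, -0.2, 6.8]
opening: 0.0547
```

```bash
python3 go.py 0.5085 -0.0515 0.15
python3 - <<'E'
from h import *
s=viewer.camera("scene"); crop(s,220,130,340,230,5,"pics/c13.png")
E
```

```text
t 39.27 pos [ 0.5095 -0.0516  0.0301] rpy [-179.9    0.  -106. ] q [ -5.8   0.7 -16.7  72.5   0.  -79.8] open 0.0547 F [-1.2 -0.2  6.8]
total [ 0.002  0.012 -1.998] rows 3 each [ 0.0008  0.0039 -0.6661]
```

View pics/c13.png

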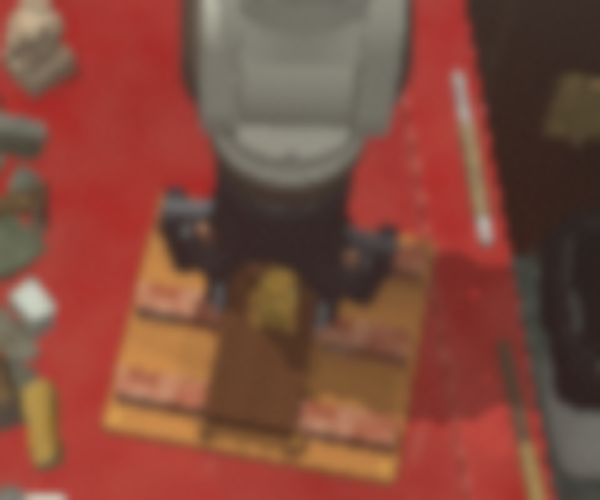

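Bar is gripped across its middle (54.7 mm). Lifting straight up.

Request:
arm_command(motion=[[0.4,[0,0,-0.1],[0,0,0]],[0.4,[0,0,-0.2],[0,0,0]],[0.4,[0,0,-0.3],[0,0,0]],[0.4,[0,0,-0.4],[0,0,0]],[0.4,[0,0,-0.5],[0,0,0]],[0.4,[0,0,-0.5],[0,0,0]],[0.4,[0,0,0],[0,0,0]]])

```text
time: 40.2
ee_pos: [0.51, -0.0517, 0.1523]
tcp_rot: [-179.7, 0.1, -106.0]
wrist_force: [-1.9, -0.6, -1.8]
opening: 0.0545
```

```bash
python3 go.py 0.45 0.425 0.15 10
python3 - <<'E'
from meas import *
s=viewer.camera("scene"); crop(s,220,110,340,230,5,"pics/c14.png")
t=viewer.camera("top"); crop(t,0,110,220,290,3.6,"pics/c15.png")
for u,v in [(113,211),(157,211),(158,262),(113,263),(45,260),(35,150),(173,260)]: print(u,v,ray("top",u,v,.0 if u<100 or u>160 else .04))
E
```

```text
t 40.2 pos [ 0.51   -0.0517  0.1523] rpy [-1.797e+02  1.000e-01 -1.060e+02] q [ -5.8  -1.3  -5.1  85.9   0.  -79.8] open 0.0545 F [-1.9 -0.6 -1.8]
total [-7.361  3.15   0.029] rows 10 each [-0.7361  0.315   0.0029]
113 211 [0.50870394 0.32068768]
157 211 [0.50644521 0.21306706]
158 262 [0.38292982 0.21077286]
113 263 [0.38279049 0.31975562]
45 260 [0.39109687 0.50391825]
35 150 [0.67133419 0.53531405]
173 260 [0.38442984 0.18233262]
```

View pics/c14.png

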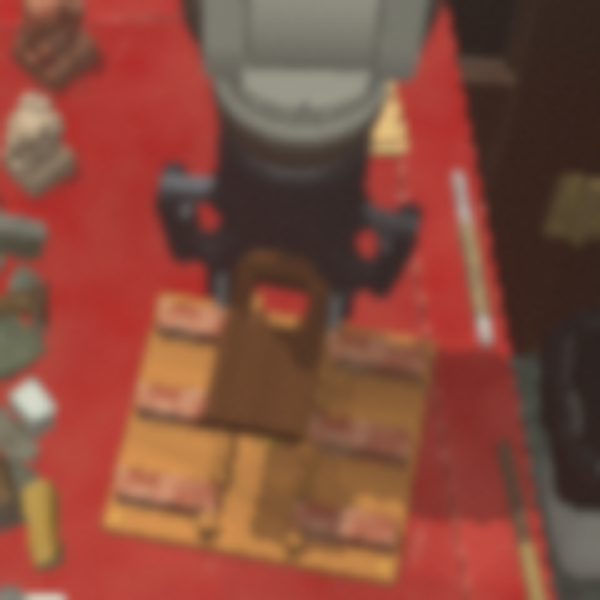

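View pics/c15.png

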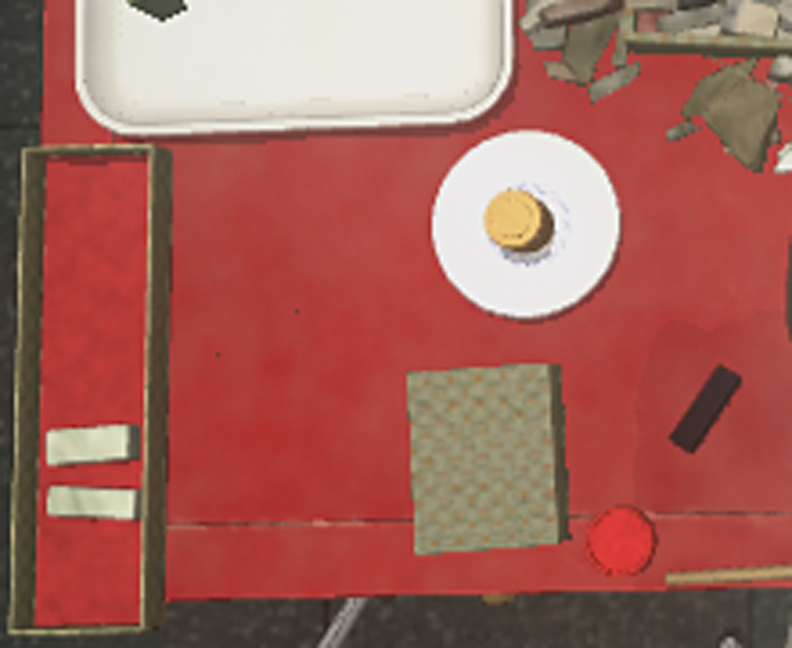

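Bar is off the stud; the free strip between box (y<0.32) and tray (y>0.495) is wide enough for the bar laid along x at y≈0.41.

```bash
python3 go.py 0.45 0.41 0.15 12 -180
```

```text
t 40.3 pos [ 0.5088 -0.0515  0.1491] rpy [-180.    0. -106.] q [ -5.8  -1.2  -5.4  85.8  -0.  -79.8] open 0.0545 F [-0.5 -0.4 -0.8]
total [-7.125  3.061 -0.016] rows 12 each [-0.5937  0.2551 -0.0013]
turn z units (half-turn sym) 12.334  (full) 12.334
```

Request:
arm_command(motion=[[0.4,[-0.3,0.13,0],[0,0,0]],[0.4,[-0.59,0.255,0],[0,0,0]],[0.4,[-0.6,0.255,0],[0,0,0]],[0.4,[-0.62,0.266,0],[0,0,0]],[0.4,[-0.62,0.266,0],[0,0,0]],[0.4,[-0.62,0.266,0],[0,0,0]],[0.4,[-0.62,0.266,0],[0,0,0]],[0.4,[-0.62,0.266,0],[0,0,0]],[0.4,[-0.62,0.266,0],[0,0,0]],[0.4,[-0.62,0.266,0],[0,0,0]],[0.4,[-0.62,0.266,0],[0,0,0]],[0.4,[-0.62,0.266,0],[0,0,0]]])

```text
time: 41.8
ee_pos: [0.4498, 0.4074, 0.1475]
tcp_rot: [179.9, -0.1, -106.0]
wrist_force: [0.4, 0.4, -0.8]
opening: 0.0541
```

Request:
arm_command(motion=[[0.4,[0,0,0],[0,0,1]],[0.4,[0,0,0],[0,0,1]],[0.4,[0,0,0],[0,0,1]],[0.4,[0,0,0],[0,0,1]],[0.4,[0,0,0],[0,0,1]],[0.4,[0,0,0],[0,0,1]],[0.4,[0,0,0],[0,0,1]],[0.4,[0,0,0],[0,0,1]],[0.4,[0,0,0],[0,0,1]],[0.4,[0,0,0],[0,0,1]],[0.4,[0,0,0],[0,0,1]],[0.4,[0,0,0],[0,0,1]]])

```text
time: 43.3
ee_pos: [0.45, 0.406, 0.1474]
tcp_rot: [-179.9, -0.1, -178.2]
wrist_force: [-0.4, 0.4, -0.9]
opening: 0.0541
```

```bash
python3 go.py 0.45 0.41 0.02
python3 - <<'E'
from meas import *
s=viewer.camera("scene"); crop(s,200,250,350,370,5,"pics/c16.png")
E
```

```text
t 43.3 pos [0.45   0.406  0.1474] rpy [-1.799e+02 -1.000e-01 -1.782e+02] q [42.1 12.   8.6 86.8 -0.  40.2] open 0.0541 F [-0.4  0.4 -0.9]
total [-0.005  0.07   2.123] rows 3 each [-0.0018  0.0233  0.7075]
```

View pics/c16.png

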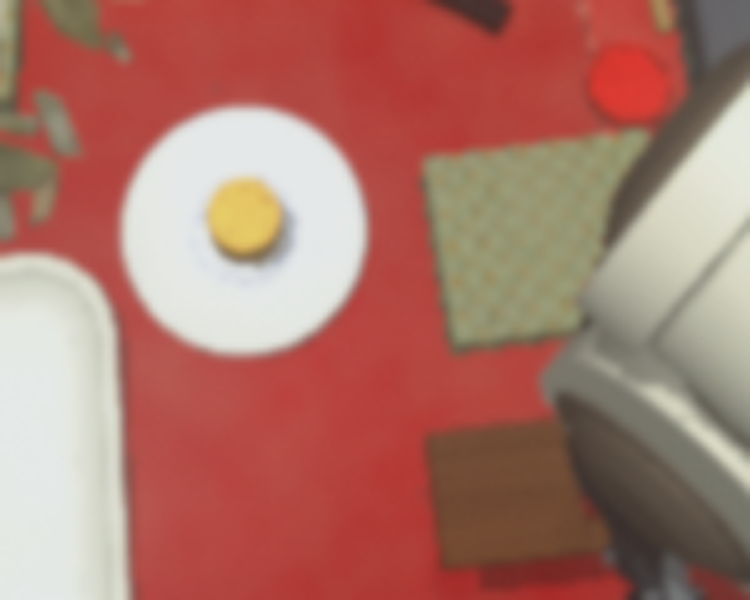

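Request:
arm_command(motion=[[0.4,[0,0.06,0.4],[0,0,0]],[0.4,[0,0,0.6],[0,0,0]],[0.4,[0,0,0.6],[0,0,0]],[0.4,[0,0,0.4],[0,0,0]],[0.4,[0,0,0.2],[0,0,0]],[0.4,[0,0,0.1],[0,0,0]],[0.4,[0,0,0.05],[0,0,0]],[0.4,[0,0,0.02],[0,0,0]],[0.4,[0,0,0.02],[0,0,0]],[0.4,[0,0,0],[0,0,0]]])

```text
time: 44.6
ee_pos: [0.4505, 0.4101, 0.0057]
tcp_rot: [180.0, 0.0, -178.0]
wrist_force: [-0.1, -0.2, -1.5]
opening: 0.0545
```

Request:
arm_command(motion=[[0.4,[0,0,0.03],[0,0,0]],[0.4,[0,0,0.02],[0,0,0]],[0.4,[0,0,0.01],[0,0,0]],[0.4,[0,0,0],[0,0,0]]])

```text
time: 45.1
ee_pos: [0.4504, 0.41, 0.0023]
tcp_rot: [180.0, 0.0, -178.0]
wrist_force: [-1.8, -1.8, 5.2]
opening: 0.0544
```

Contact felt. Release and retreat, then check the bar and cradle.

Request:
arm_command(motion=[[0.95,[0,0,0],[0,0,0]],[0.95,[0,0,0],[0,0,0]],[0.95,[0,0,0],[0,0,0]],[0.95,[0,0,-0.1],[0,0,0]],[0.95,[0,0,-0.5],[0,0,0]],[0.95,[0,0,-0.8],[0,0,0]],[0.95,[0,0,-0.8],[0,0,0]],[0.95,[0,0,-0.3],[0,0,0]]])

```text
time: 46.1
ee_pos: [0.4512, 0.4108, 0.1557]
tcp_rot: [179.8, 0.2, -178.0]
wrist_force: [-1.2, 0.0, -1.4]
opening: 0.0811
```

```bash
cat > tgt.py <<'E'
from h import *
C=np.array([.5087,-.0515]); a=np.radians(-16.0); u=np.array([np.cos(a),np.sin(a)]); v=np.array([-u[1],u[0]])
S={(sx,sy):C+.054*sx*u+.06*sy*v for sx in(1,-1) for sy in(1,0,-1)}
B=np.array([.4577,-.316]); b=np.radians(2.6); bu=np.array([np.cos(b),np.sin(b)]); bv=np.array([-bu[1],bu[0]])
if __name__=="__main__":
    for k in S: print(k,S[k].round(4))
    print("x-layer y+-22.5",(B+.0225*bv).round(4),(B-.0225*bv).round(4)); print("y-layer x+-22.5",(B+.0225*bu).round(4),(B-.0225*bu).round(4))
E
python3 tgt.py
python3 - <<'E'
from tgt import *
t=viewer.camera("top"); cv2.imwrite("pics/top2.png",t)
im=cv2.resize(t,None,fx=4,fy=4,interpolation=cv2.INTER_CUBIC)
for k in S:
    for dx in(-.0315,0,.0315):
        p=proj("top",[*(S[k]+dx*u),.026]); cv2.circle(im,tuple(((p+.5)*4-.5).astype(int)),3,(255,255,0),-1)
for dx in(-.055,.055):
    for dy in(-.055,.055):
        p=proj("top",[*(B+dx*bu+dy*bv),.010]); cv2.circle(im,tuple(((p+.5)*4-.5).astype(int)),3,(255,0,0),-1)
cv2.imwrite("pics/c17.png",im[600:1080,860:1660])
crop(t,0,110,220,290,3.5,"pics/c18.png")
E
python3 go.py 0.4573 0.0043 . 10 164
```

```text
(1, 1) [ 0.5771 -0.0087]
(1, 0) [ 0.5606 -0.0664]
(1, -1) [ 0.5441 -0.1241]
(-1, 1) [0.4733 0.0211]
(-1, 0) [ 0.4568 -0.0366]
(-1, -1) [ 0.4403 -0.0943]
x-layer y+-22.5 [ 0.4567 -0.2935] [ 0.4587 -0.3385]
y-layer x+-22.5 [ 0.4802 -0.315 ] [ 0.4352 -0.317 ]
t 46.15 pos [0.4513 0.4109 0.1566] rpy [ 179.8    0.2 -178. ] q [42.3 12.1  9.8 87.4  0.  40.3] open 0.0809 F [-1.3 -0.5  2.7]
total [ 0.138 -6.776 -0.025] rows 10 each [ 0.0138 -0.6776 -0.0025]
turn z units (half-turn sym) 3.001  (full) 3.001
```

View pics/c17.png

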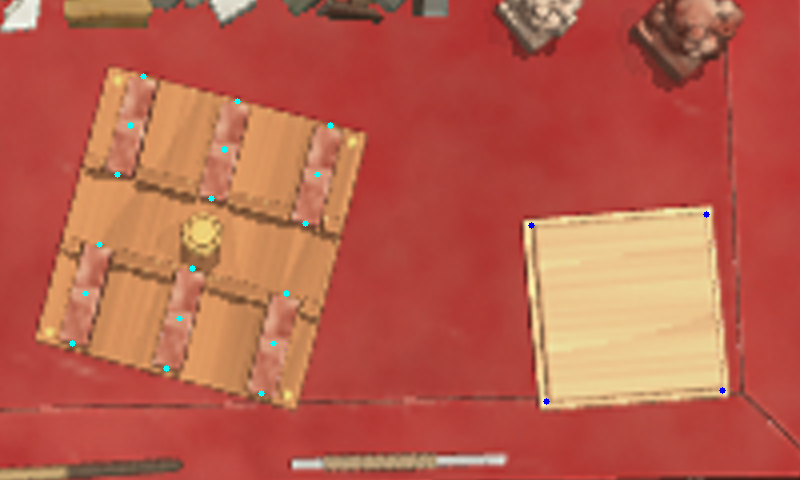

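View pics/c18.png

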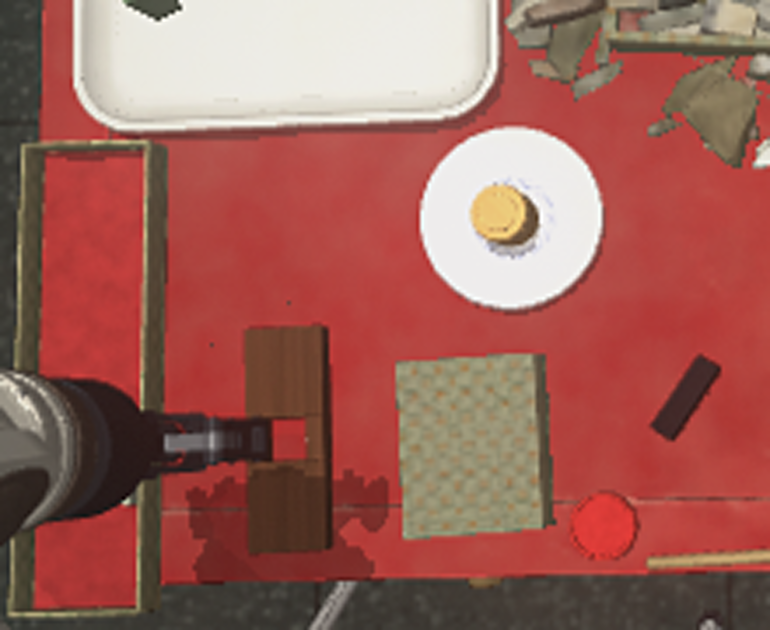

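Bar is flat on the table, (287,440) in the crop, with its hole visible; cap is in the dish. Predicted stick and board points overlay well. First stick: (-1,+1).

```bash
python3 go.py 0.4733 0.0211 0.11 10 164
```

```text
t 46.15 pos [0.4513 0.4109 0.1566] rpy [ 179.8    0.2 -178. ] q [42.3 12.1  9.8 87.4  0.  40.3] open 0.0809 F [-1.3 -0.5  2.7]
total [-0.135 -6.508  0.753] rows 10 each [-0.0135 -0.6508  0.0753]
turn z units (half-turn sym) 3.001  (full) 3.001
```

Request:
arm_command(motion=[[0.5,[-0.014,-0.651,0],[0,0,0]],[0.5,[-0.014,-0.651,0],[0,0,0]],[0.5,[-0.014,-0.651,0],[0,0,0]],[0.5,[-0.014,-0.651,0],[0,0,0]],[0.5,[-0.014,-0.651,0],[0,0,0]],[0.5,[-0.014,-0.651,0],[0,0,0]],[0.5,[-0.014,-0.651,0],[0,0,0.5]],[0.5,[-0.014,-0.651,0],[0,0,0.5]],[0.5,[-0.014,-0.651,0.2],[0,0,0.5]],[0.5,[-0.014,-0.651,0.3],[0,0,0.5]],[0.5,[0,0,0.3],[0,0,1]],[0.5,[0,0,0],[0,0,0]]])

```text
time: 47.65
ee_pos: [0.4589, 0.0196, 0.1017]
tcp_rot: [-179.9, -0.2, 164.0]
wrist_force: [-1.4, 0.1, -0.2]
opening: 0.0425
```

```bash
python3 go.py 0.4733 0.0211 0.0115 6 164
```

```text
t 47.65 pos [0.4589 0.0196 0.1017] rpy [-179.9   -0.2  164. ] q [  2.4  -7.8 -16.8  81.2   0.   18.5] open 0.0425 F [-1.4  0.1 -0.2]
total [-0.228  0.092  1.503] rows 6 each [-0.0381  0.0153  0.2505]
turn z units (half-turn sym) -0.002  (full) -0.002
```

Request:
arm_command(motion=[[0.5,[-0.228,0.092,0.2],[0,0,0]],[0.5,[0,0,0.4],[0,0,0]],[0.5,[0,0,0.2],[0,0,0]],[0.5,[0,0,0],[0,0,0]]])

```text
time: 48.15
ee_pos: [0.4744, 0.0218, 0.0553]
tcp_rot: [-180.0, -0.1, 164.1]
wrist_force: [-0.0, 0.8, 1.6]
opening: 0.0428
```

```bash
python3 go.py 0.4733 0.0211 0.0115 6 164
python3 - <<'E'
from h import *
s=viewer.camera("scene"); crop(s,220,130,340,230,5,"pics/c19.png")
E
```

```text
t 48.15 pos [0.4744 0.0218 0.0553] rpy [-1.800e+02 -1.000e-01  1.641e+02] q [  2.6  -4.9 -19.3  75.7  -0.   18.5] open 0.0428 F [-0.   0.8  1.6]
total [ 0.013 -0.016  0.73 ] rows 6 each [ 0.0021 -0.0027  0.1217]
turn z units (half-turn sym) 0.017  (full) 0.017
```

View pics/c19.png

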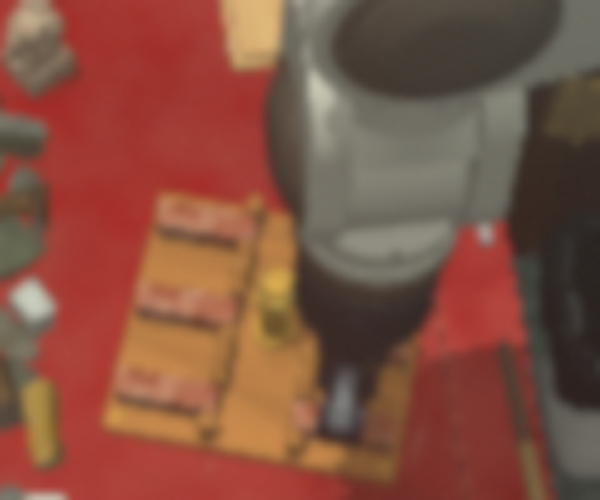

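The fingers stand astride the stick's middle. Descend, close, lift.

Request:
arm_command(motion=[[0.5,[0.01,-0.01,0.3],[0,0,0]],[0.5,[0,0,0.25],[0,0,0]],[0.5,[0,0,0.12],[0,0,0]],[0.5,[0,0,0.05],[0,0,0]],[0.5,[0,0,0],[0,0,0]],[0.1,[0,0,0],[0,0,0]],[0.1,[0,0,0],[0,0,0]],[0.1,[0,0,0],[0,0,0]],[0.1,[0,0,0],[0,0,0]]], newtons=40)

```text
time: 49.32
ee_pos: [0.4746, 0.0212, 0.0132]
tcp_rot: [180.0, 0.1, 164.0]
wrist_force: [-0.7, 0.6, 5.9]
opening: 0.0176
```

Request:
arm_command(motion=[[0.1,[0,0,-0.2],[0,0,0]],[0.1,[0,0,-0.5],[0,0,0]],[0.1,[0,0,-0.6],[0,0,0]],[0.1,[0,0,-0.3],[0,0,0]],[0.1,[0,0,0],[0,0,0]],[0.1,[0,0,0],[0,0,0]]])

```text
time: 50.08
ee_pos: [0.4736, 0.0211, 0.1073]
tcp_rot: [-180.0, -0.1, 164.0]
wrist_force: [0.6, 0.3, -1.0]
opening: 0.0171
```

```bash
sed -i 's/-.316\]/-.315]/' tgt.py; python3 tgt.py | tail -2; python3 go.py 0.4567 -0.2925 . 8 182.6
```

```text
x-layer y+-22.5 [ 0.4567 -0.2925] [ 0.4587 -0.3375]
y-layer x+-22.5 [ 0.4802 -0.314 ] [ 0.4352 -0.316 ]
t 50.08 pos [0.4736 0.0211 0.1073] rpy [-1.80e+02 -1.00e-01  1.64e+02] q [  2.6  -6.  -14.5  81.6   0.   18.5] open 0.0171 F [ 0.6  0.3 -1. ]
total [-1.169e+00 -5.102e+00  1.000e-03] rows 8 each [-1.461e-01 -6.378e-01  1.000e-04]
turn z units (half-turn sym) -3.099  (full) -3.099
```

Request:
arm_command(motion=[[0.1,[-0.1,-0.4,0],[0,0,0]],[0.1,[-0.15,-0.65,0],[0,0,0]],[0.1,[-0.15,-0.65,0],[0,0,0]],[0.1,[-0.15,-0.65,0],[0,0,0]],[0.1,[-0.15,-0.65,0],[0,0,0]],[0.1,[-0.15,-0.65,0],[0,0,0]],[0.1,[-0.15,-0.65,0],[0,0,0]],[0.1,[-0.15,-0.65,0],[0,0,0]],[0.1,[-0.019,-0.152,0.3],[0,0,-1]],[0.1,[0,0,0.4],[0,0,-1]],[0.1,[0,0,0.2],[0,0,-1.0]],[0.1,[0,0,0],[0,0,-0.1]]])

```text
time: 51.58
ee_pos: [0.456, -0.2917, 0.0522]
tcp_rot: [179.9, -0.2, -177.4]
wrist_force: [0.4, 0.2, -0.6]
opening: 0.0176
```

```bash
python3 go.py 0.4567 -0.2925 0.0155 4 182.6
python3 - <<'E'
from h import *
s=viewer.camera("scene"); crop(s,220,90,340,190,5,"pics/c20.png")
E
```

```text
t 51.58 pos [ 0.456  -0.2917  0.0522] rpy [ 179.9   -0.2 -177.4] q [-32.6   4.4 -10.4  75.5   0.  -35.2] open 0.0176 F [ 0.4  0.2 -0.6]
total [-0.014 -0.015  0.611] rows 4 each [-0.0034 -0.0038  0.1528]
turn z units (half-turn sym) -0.001  (full) -0.001
```

View pics/c20.png

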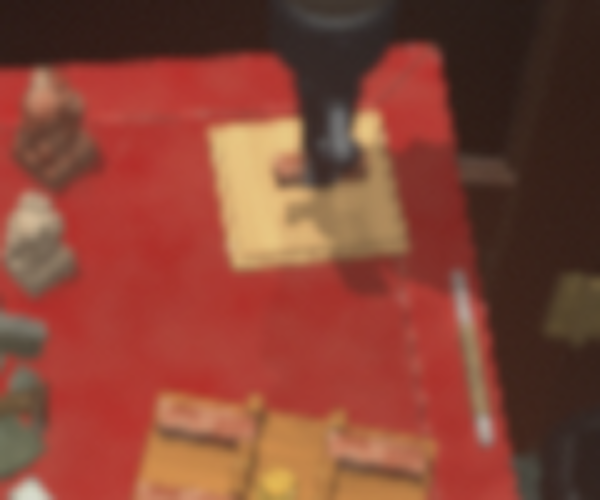

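Request:
arm_command(motion=[[0.1,[-0.01,-0.01,0.3],[0,0,0]],[0.1,[0,0,0.18],[0,0,0]],[0.1,[0,0,0.08],[0,0,0]],[0.1,[0,0,0.04],[0,0,0]],[0.1,[0,0,0],[0,0,0]]])

```text
time: 52.25
ee_pos: [0.4579, -0.2931, 0.0187]
tcp_rot: [-180.0, 0.0, -177.4]
wrist_force: [0.9, 0.3, -0.9]
opening: 0.0172
```

Request:
arm_command(motion=[[0.1,[0,0,0.03],[0,0,0]],[0.1,[0,0,0.02],[0,0,0]],[0.1,[0,0,0],[0,0,0]]])

```text
time: 52.62
ee_pos: [0.4578, -0.293, 0.0156]
tcp_rot: [180.0, -0.0, -177.4]
wrist_force: [0.4, 0.1, -0.3]
opening: 0.0171
```

Request:
arm_command(motion=[[0.1,[0,0,0.02],[0,0,0]],[0.1,[0,0,0.01],[0,0,0]],[0.1,[0,0,0],[0,0,0]]])

```text
time: 53.0
ee_pos: [0.458, -0.2931, 0.0152]
tcp_rot: [-180.0, 0.0, -177.4]
wrist_force: [-4.8, 2.6, 10.5]
opening: 0.0174
```

Contact at TCP z = 0.015. Release and lift.

Request:
arm_command(motion=[[0.38,[0,0,0],[0,0,0]],[0.38,[0,0,0],[0,0,0]],[0.38,[0,0,0],[0,0,0]],[0.38,[0,0,-0.2],[0,0,0]],[0.38,[0,0,-0.5],[0,0,0]],[0.38,[0,0,-0.6],[0,0,0]],[0.38,[0,0,-0.3],[0,0,0]],[0.5,[0,0,0],[0,0,0]]])

```text
time: 54.0
ee_pos: [0.4585, -0.2934, 0.1111]
tcp_rot: [-179.9, 0.1, -177.4]
wrist_force: [0.2, 0.5, -0.7]
opening: 0.0427
```

```bash
python3 go.py 0.4573 -0.0364 0.105 6 164
python3 - <<'E'
from h import *
s=viewer.camera("scene"); crop(s,220,90,340,190,5,"pics/c21.png")
t=viewer.camera("top");crop(t,335,180,415,260,7,"pics/c22.png")
E
```

```text
t 54.0 pos [ 0.4585 -0.2934  0.1111] rpy [-1.799e+02  1.000e-01 -1.774e+02] q [-32.6   3.4  -4.9  81.6   0.  -35.2] open 0.0427 F [ 0.2  0.5 -0.7]
total [-0.174  4.281  0.095] rows 6 each [-0.0291  0.7134  0.0159]
turn z units (half-turn sym) 3.101  (full) 3.101
```

View pics/c21.png

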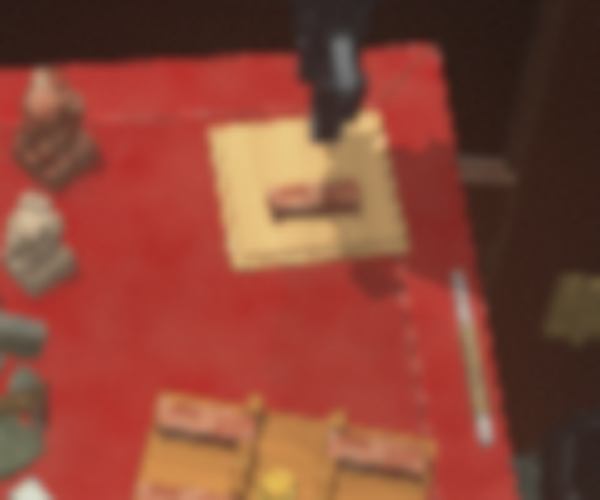

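View pics/c22.png

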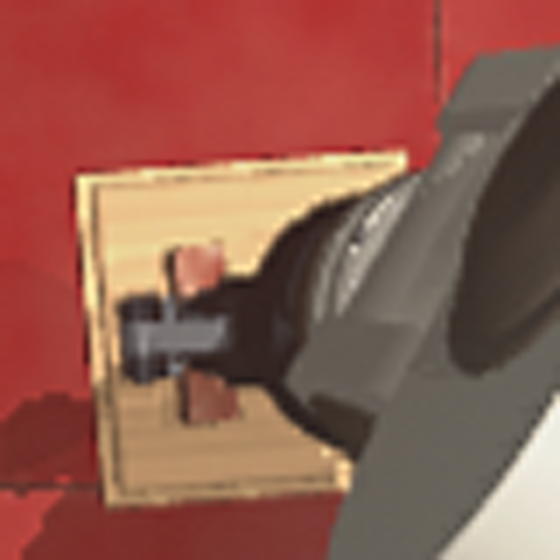

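Stick 1 lies along the board's x on the +y side. Second stick: (-1,0).

Request:
arm_command(motion=[[0.5,[-0.029,0.4,0],[0,0,0]],[0.5,[-0.029,0.713,0],[0,0,0]],[0.5,[-0.029,0.713,0],[0,0,0]],[0.5,[-0.029,0.713,0],[0,0,0]],[0.5,[-0.029,0.713,0],[0,0,0]],[0.5,[-0.029,0.713,0],[0,0,0]],[0.5,[0,0.315,0.1],[0,0,1]],[0.5,[0,0,0.3],[0,0,1]],[0.5,[0,0,0.3],[0,0,1]],[0.5,[0,0,0.1],[0,0,0.1]],[0.5,[0,0,0],[0,0,0]],[0.5,[0,0,0],[0,0,0]]])

```text
time: 55.6
ee_pos: [0.4569, -0.0361, 0.0622]
tcp_rot: [180.0, 0.0, 164.1]
wrist_force: [-1.2, -0.4, 0.4]
opening: 0.0428
```

```bash
python3 go.py 0.4568 -0.0366 0.0120 6 164
```

```text
t 55.6 pos [ 0.4569 -0.0361  0.0622] rpy [180.    0.  164.1] q [ -4.5  -7.5 -20.9  76.6  -0.   11.4] open 0.0428 F [-1.2 -0.4  0.4]
total [-0.001 -0.008  0.837] rows 6 each [-1.000e-04 -1.300e-03  1.395e-01]
turn z units (half-turn sym) 0.012  (full) 0.012
```

Request:
arm_command(motion=[[0.5,[0,-0.008,0.3],[0,0,0]],[0.5,[0,0,0.3],[0,0,0]],[0.5,[0,0,0.18],[0,0,0]],[0.5,[0,0,0.05],[0,0,0]],[0.5,[0,0,0],[0,0,0]],[0.1,[0,0,0],[0,0,0]],[0.1,[0,0,0],[0,0,0]],[0.1,[0,0,0],[0,0,0]],[0.1,[0,0,0],[0,0,0]]])

```text
time: 56.72
ee_pos: [0.457, -0.0365, 0.0127]
tcp_rot: [180.0, 0.1, 164.0]
wrist_force: [-0.2, 0.4, 5.0]
opening: 0.0169
```

Request:
arm_command(motion=[[0.1,[0,0,-0.2],[0,0,0]],[0.1,[0,0,-0.5],[0,0,0]],[0.1,[0,0,-0.6],[0,0,0]],[0.1,[0,0,-0.3],[0,0,0]],[0.1,[0,0,0],[0,0,0]],[0.1,[0,0,0],[0,0,0]]])

```text
time: 57.48
ee_pos: [0.4559, -0.0364, 0.1067]
tcp_rot: [-180.0, -0.1, 164.0]
wrist_force: [0.1, 0.5, -0.9]
opening: 0.0171
```

```bash
python3 go.py 0.4587 -0.3380 . 8 182.6
```

```text
t 57.48 pos [ 0.4559 -0.0364  0.1067] rpy [-1.80e+02 -1.00e-01  1.64e+02] q [ -4.6  -8.3 -16.6  81.7  -0.   11.4] open 0.0171 F [ 0.1  0.5 -0.9]
total [-1.429e+00 -4.819e+00 -1.000e-03] rows 8 each [-1.786e-01 -6.023e-01 -1.000e-04]
turn z units (half-turn sym) -3.099  (full) -3.099
```

Request:
arm_command(motion=[[0.1,[-0.1,-0.35,0],[0,0,0]],[0.1,[-0.19,-0.64,0],[0,0,0]],[0.1,[-0.19,-0.64,0],[0,0,0]],[0.1,[-0.19,-0.64,0],[0,0,0]],[0.1,[-0.19,-0.64,0],[0,0,0]],[0.1,[-0.19,-0.64,0],[0,0,0]],[0.1,[-0.19,-0.64,0],[0,0,0]],[0.1,[-0.189,-0.629,0],[0,0,0]],[0.1,[0,0,0.1],[0,0,-1]],[0.1,[0,0,0.3],[0,0,-1]],[0.1,[0,0,0.3],[0,0,-1]],[0.1,[0,0,0.2],[0,0,-0.1]]])

```text
time: 58.98
ee_pos: [0.4583, -0.3375, 0.0516]
tcp_rot: [179.9, -0.1, -177.4]
wrist_force: [0.6, 0.8, -1.0]
opening: 0.0174
```

```bash
python3 go.py 0.4587 -0.3380 0.0150 6 182.6
```

```text
t 58.98 pos [ 0.4583 -0.3375  0.0516] rpy [ 1.799e+02 -1.000e-01 -1.774e+02] q [-36.4   8.1  -6.4  75.7  -0.  -39. ] open 0.0174 F [ 0.6  0.8 -1. ]
total [-0.007 -0.01   0.61 ] rows 6 each [-0.0012 -0.0017  0.1017]
turn z units (half-turn sym) -0.001  (full) -0.001
```

Request:
arm_command(motion=[[0.1,[0,0,0.25],[0,0,0]],[0.1,[0,0,0.2],[0,0,0]],[0.1,[0,0,0.1],[0,0,0]],[0.1,[0,0,0.05],[0,0,0]],[0.1,[0,0,0.02],[0,0,0]],[0.1,[0,0,0],[0,0,0]],[0.1,[0,0,0],[0,0,0]]])

```text
time: 59.85
ee_pos: [0.4594, -0.3382, 0.0171]
tcp_rot: [-180.0, 0.0, -177.4]
wrist_force: [-0.1, 1.2, 0.5]
opening: 0.0177
```

Request:
arm_command(motion=[[0.1,[0,0,0.02],[0,0,0]],[0.1,[0,0,0.02],[0,0,0]],[0.1,[0,0,0],[0,0,0]]])

```text
time: 60.22
ee_pos: [0.4593, -0.3381, 0.0147]
tcp_rot: [-180.0, 0.0, -177.4]
wrist_force: [-1.4, 0.5, 3.7]
opening: 0.0173
```

Request:
arm_command(motion=[[0.38,[0,0,0],[0,0,0]],[0.38,[0,0,0],[0,0,0]],[0.38,[0,0,0],[0,0,0]],[0.38,[0,0,-0.2],[0,0,0]],[0.38,[0,0,-0.5],[0,0,0]],[0.38,[0,0,-0.6],[0,0,0]],[0.38,[0,0,-0.3],[0,0,0]],[0.5,[0,0,0],[0,0,0]],[0.5,[0,0,0],[0,0,0]]])

```text
time: 61.35
ee_pos: [0.4588, -0.3378, 0.1091]
tcp_rot: [179.9, -0.1, -177.4]
wrist_force: [-0.3, -0.2, -0.3]
opening: 0.0424
```

```bash
python3 go.py 0.4403 -0.0943 0.105 6 164
```

```text
t 61.35 pos [ 0.4588 -0.3378  0.1091] rpy [ 1.799e+02 -1.000e-01 -1.774e+02] q [-36.4   7.1  -1.1  81.9  -0.  -39. ] open 0.0424 F [-0.3 -0.2 -0.3]
total [0.124 4.067 0.072] rows 6 each [0.0206 0.6779 0.012 ]
turn z units (half-turn sym) 3.102  (full) 3.102
```

Third stick: (-1,-1).

Request:
arm_command(motion=[[0.5,[0.02,0.4,0],[0,0,0]],[0.5,[0.02,0.7,0],[0,0,0]],[0.5,[0.02,0.7,0],[0,0,0]],[0.5,[0.02,0.7,0],[0,0,0]],[0.5,[0.02,0.7,0],[0,0,0]],[0.5,[0.02,0.7,0],[0,0,0]],[0.5,[0,0.167,0.1],[0,0,1]],[0.5,[0,0,0.3],[0,0,1]],[0.5,[0,0,0.3],[0,0,1]],[0.5,[0,0,0.1],[0,0,0.1]],[0.5,[0,0,0],[0,0,0]],[0.5,[0,0,0],[0,0,0]]])

```text
time: 62.85
ee_pos: [0.4412, -0.0947, 0.0628]
tcp_rot: [180.0, 0.0, 164.1]
wrist_force: [0.4, -0.2, -0.0]
opening: 0.0423
```

```bash
python3 go.py 0.4403 -0.0943 0.0120 6 164
python3 - <<'E'
from h import *
s=viewer.camera("scene"); crop(s,220,90,340,190,5,"pics/c23.png")
E
```

```text
t 62.85 pos [ 0.4412 -0.0947  0.0628] rpy [180.    0.  164.1] q [-12.1  -8.5 -21.7  76.8   0.    3.8] open 0.0423 F [ 0.4 -0.2 -0. ]
total [0.016 0.003 0.847] rows 6 each [0.0027 0.0004 0.1412]
turn z units (half-turn sym) 0.013  (full) 0.013
```

View pics/c23.png

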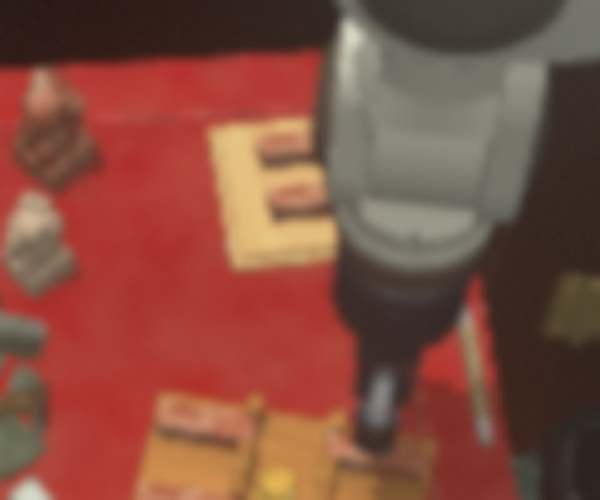

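First pair looks right. Grasping the third stick.

Request:
arm_command(motion=[[0.5,[0.016,0,0.3],[0,0,0]],[0.5,[0,0,0.3],[0,0,0]],[0.5,[0,0,0.18],[0,0,0]],[0.5,[0,0,0.05],[0,0,0]],[0.5,[0,0,0],[0,0,0]],[0.1,[0,0,0],[0,0,0]],[0.1,[0,0,0],[0,0,0]],[0.1,[0,0,0],[0,0,0]],[0.1,[0,0,0],[0,0,0]]])

```text
time: 64.03
ee_pos: [0.4405, -0.0944, 0.0133]
tcp_rot: [180.0, 0.1, 164.0]
wrist_force: [-1.1, -0.8, 5.9]
opening: 0.0171
```

Request:
arm_command(motion=[[0.1,[0,0,-0.2],[0,0,0]],[0.1,[0,0,-0.5],[0,0,0]],[0.1,[0,0,-0.6],[0,0,0]],[0.1,[0,0,-0.3],[0,0,0]],[0.1,[0,0,0],[0,0,0]],[0.1,[0,0,0],[0,0,0]]])

```text
time: 64.78
ee_pos: [0.4395, -0.0943, 0.1073]
tcp_rot: [-180.0, -0.1, 164.0]
wrist_force: [-0.9, 0.6, -0.4]
opening: 0.017
```

```bash
python3 go.py 0.4352 -0.316 . 8 92.6
python3 - <<'E'
from meas import *
t=viewer.camera("top");cv2.imwrite("pics/top3.png",t);crop(t,335,180,415,260,7,"pics/c24.png")
E
```

```text
t 64.78 pos [ 0.4395 -0.0943  0.1073] rpy [-1.80e+02 -1.00e-01  1.64e+02] q [-12.1  -9.4 -17.5  81.9  -0.    3.9] open 0.017 F [-0.9  0.6 -0.4]
total [-9.490e-01 -3.572e+00 -1.000e-03] rows 8 each [-1.187e-01 -4.465e-01 -1.000e-04]
turn z units (half-turn sym) 11.901  (full) 11.901
```

View pics/c24.png

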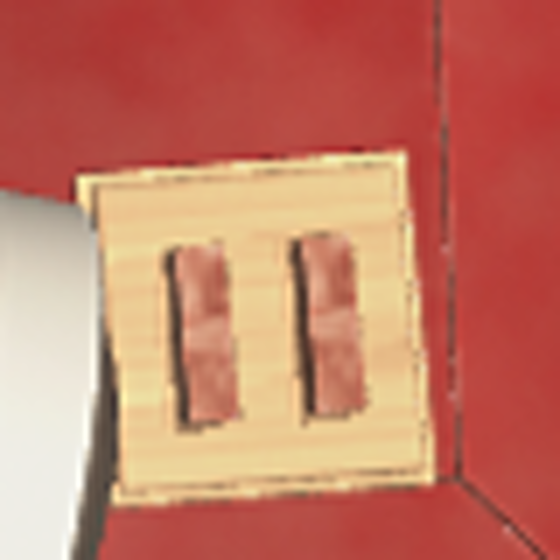

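Pair sits centred on the board, ≈(207,333) and (334,325) in the crop. Second layer next.

Request:
arm_command(motion=[[0.1,[-0.09,-0.35,0],[0,0,0]],[0.1,[-0.17,-0.64,0],[0,0,0]],[0.1,[-0.17,-0.64,0],[0,0,0]],[0.1,[-0.17,-0.64,0],[0,0,0]],[0.1,[-0.17,-0.64,0],[0,0,0]],[0.1,[-0.17,-0.64,0],[0,0,0]],[0.1,[-0.009,-0.022,0],[0,0,0.9]],[0.1,[0,0,0],[0,0,1]],[0.1,[0,0,0],[0,0,1]],[0.1,[0,0,0],[0,0,1]],[0.1,[0,0,0],[0,0,1]],[0.1,[0,0,0],[0,0,1]]])

```text
time: 66.32
ee_pos: [0.4352, -0.3157, 0.1071]
tcp_rot: [-180.0, -0.1, 128.4]
wrist_force: [0.1, 0.2, -0.8]
opening: 0.0176
```

Request:
arm_command(motion=[[0.1,[0,0,0],[0,0,1]],[0.1,[0,0,0],[0,0,1]],[0.1,[0,0,0],[0,0,1]],[0.1,[0,0,0.1],[0,0,1]],[0.1,[0,0,0.2],[0,0,1]],[0.1,[0,0,0.2],[0,0,1]],[0.1,[0,0,0.1],[0,0,0]],[0.1,[0,0,0],[0,0,0]],[0.1,[0,0,0],[0,0,0]]])

```text
time: 67.45
ee_pos: [0.4358, -0.3161, 0.0728]
tcp_rot: [180.0, 0.0, 92.7]
wrist_force: [-0.0, -1.0, 0.6]
opening: 0.0173
```

```bash
python3 go.py 0.4352 -0.316 0.0333 8 92.6
```

```text
t 67.45 pos [ 0.4358 -0.3161  0.0728] rpy [180.    0.   92.7] q [-36.    3.3  -9.3  77.5   0.   51.4] open 0.0173 F [-0.  -1.   0.6]
total [ 0.002 -0.01   0.659] rows 8 each [ 0.0003 -0.0013  0.0823]
turn z units (half-turn sym) 0.014  (full) 0.014
```

Request:
arm_command(motion=[[0.1,[0,-0.01,0.25],[0,0,0]],[0.1,[0,0,0.2],[0,0,0]],[0.1,[0,0,0.1],[0,0,0]],[0.1,[0,0,0.06],[0,0,0]],[0.1,[0,0,0.03],[0,0,0]],[0.1,[0,0,0.01],[0,0,0]],[0.1,[0,0,0],[0,0,0]]])

```text
time: 68.32
ee_pos: [0.4352, -0.3162, 0.0338]
tcp_rot: [180.0, 0.0, 92.6]
wrist_force: [-0.3, -0.9, -0.2]
opening: 0.0171
```

Request:
arm_command(motion=[[0.1,[0,0,0.015],[0,0,0]],[0.1,[0,0,0.005],[0,0,0]],[0.1,[0,0,0],[0,0,0]]])

```text
time: 68.7
ee_pos: [0.4353, -0.3162, 0.0333]
tcp_rot: [180.0, 0.0, 92.6]
wrist_force: [-2.1, 1.7, 5.9]
opening: 0.017
```

Request:
arm_command(motion=[[0.38,[0,0,0],[0,0,0]],[0.38,[0,0,0],[0,0,0]],[0.38,[0,0,0],[0,0,0]],[0.38,[0,0,-0.2],[0,0,0]],[0.38,[0,0,-0.5],[0,0,0]],[0.38,[0,0,-0.5],[0,0,0]],[0.5,[0,0,-0.1],[0,0,0]],[0.5,[0,0,0],[0,0,0]]])

```text
time: 69.7
ee_pos: [0.4352, -0.3162, 0.1105]
tcp_rot: [180.0, 0.0, 92.6]
wrist_force: [-0.5, -0.5, -0.0]
opening: 0.0429
```

```bash
python3 go.py 0.5441 -0.1241 0.105 6 164
python3 - <<'E'
from meas import *
s=viewer.camera("scene"); crop(s,220,90,340,190,5,"pics/c25.png")
E
```

```text
t 69.7 pos [ 0.4352 -0.3162  0.1105] rpy [180.    0.   92.6] q [-36.    2.6  -5.8  81.6  -0.   51.4] open 0.0429 F [-0.5 -0.5 -0. ]
total [3.116 1.958 0.092] rows 6 each [0.5193 0.3263 0.0154]
turn z units (half-turn sym) -11.899  (full) -11.899
```

View pics/c25.png

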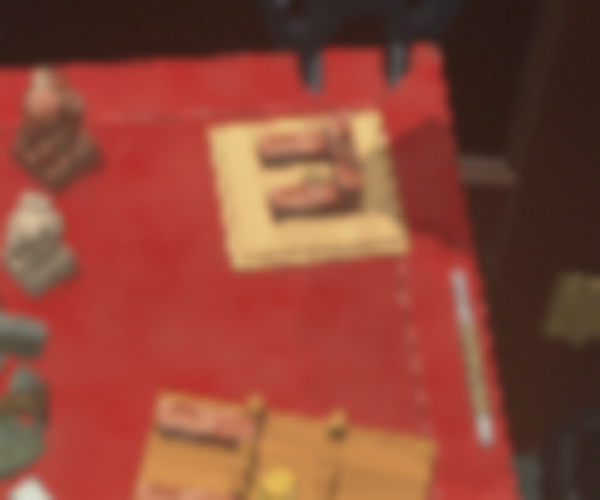

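Third stick lies crosswise. Fourth: (1,-1).

Request:
arm_command(motion=[[0.5,[0.35,0.22,0],[0,0,0]],[0.5,[0.55,0.345,0],[0,0,0]],[0.5,[0.55,0.345,0],[0,0,0]],[0.5,[0.55,0.345,0],[0,0,0]],[0.5,[0.55,0.345,0],[0,0,0]],[0.5,[0.566,0.358,0],[0,0,0]],[0.5,[0,0,0],[0,0,-0.9]],[0.5,[0,0,0],[0,0,-1]],[0.5,[0,0,0],[0,0,-1]],[0.5,[0,0,0],[0,0,-1]],[0.5,[0,0,0],[0,0,-1]],[0.5,[0,0,0],[0,0,-1]]])

```text
time: 71.25
ee_pos: [0.5433, -0.1238, 0.1088]
tcp_rot: [-179.9, -0.1, 128.2]
wrist_force: [1.2, 0.3, -0.6]
opening: 0.0425
```

Request:
arm_command(motion=[[0.5,[0,0,0],[0,0,-1]],[0.5,[0,0,0],[0,0,-1]],[0.5,[0,0,0.1],[0,0,-1]],[0.5,[0,0,0.2],[0,0,-1]],[0.5,[0,0,0.3],[0,0,-1]],[0.5,[0,0,0.2],[0,0,-1]],[0.5,[0,0,0],[0,0,0]],[0.5,[0,0,0],[0,0,0]]])

```text
time: 72.25
ee_pos: [0.5439, -0.1239, 0.0623]
tcp_rot: [-180.0, -0.0, 163.9]
wrist_force: [0.9, -0.3, 0.7]
opening: 0.0424
```

```bash
python3 go.py 0.5441 -0.1241 0.012 6 164
```

```text
t 72.25 pos [ 0.5439 -0.1239  0.0623] rpy [-180.    -0.   163.9] q [-12.8   6.2  -7.3  76.5   0.    3.3] open 0.0424 F [ 0.9 -0.3  0.7]
total [-0.005 -0.002  0.838] rows 6 each [-0.0008 -0.0003  0.1397]
turn z units (half-turn sym) -0.02  (full) -0.02
```

Request:
arm_command(motion=[[0.5,[0,0,0.3],[0,0,0]],[0.5,[0,0,0.3],[0,0,0]],[0.5,[0,0,0.18],[0,0,0]],[0.5,[0,0,0.05],[0,0,0]],[0.5,[0,0,0],[0,0,0]],[0.1,[0,0,0],[0,0,0]],[0.1,[0,0,0],[0,0,0]],[0.1,[0,0,0],[0,0,0]],[0.1,[0,0,0],[0,0,0]]])

```text
time: 73.38
ee_pos: [0.5445, -0.1241, 0.0133]
tcp_rot: [180.0, 0.1, 164.0]
wrist_force: [-0.2, 1.0, 6.3]
opening: 0.0175
```

Request:
arm_command(motion=[[0.1,[0,0,-0.2],[0,0,0]],[0.1,[0,0,-0.5],[0,0,0]],[0.1,[0,0,-0.6],[0,0,0]],[0.1,[0,0,-0.3],[0,0,0]],[0.1,[0,0,0],[0,0,0]],[0.1,[0,0,0],[0,0,0]]])

```text
time: 74.12
ee_pos: [0.5434, -0.1238, 0.1072]
tcp_rot: [-180.0, -0.1, 164.0]
wrist_force: [0.1, -0.1, -0.8]
opening: 0.0172
```

```bash
python3 go.py 0.4802 -0.314 . 8 92.6
```

```text
t 74.12 pos [ 0.5434 -0.1238  0.1072] rpy [-1.80e+02 -1.00e-01  1.64e+02] q [-12.8   5.4  -3.2  81.5  -0.    3.2] open 0.0172 F [ 0.1 -0.1 -0.8]
total [ 1.390e-01 -3.337e+00  1.000e-03] rows 8 each [ 1.740e-02 -4.171e-01  1.000e-04]
turn z units (half-turn sym) 11.901  (full) 11.901
```

Request:
arm_command(motion=[[0.1,[0.02,-0.35,0],[0,0,0]],[0.1,[0.025,-0.6,0],[0,0,0]],[0.1,[0.025,-0.6,0],[0,0,0]],[0.1,[0.025,-0.6,0],[0,0,0]],[0.1,[0.025,-0.6,0],[0,0,0]],[0.1,[0.019,-0.587,0],[0,0,0]],[0.1,[0,0,0],[0,0,0.9]],[0.1,[0,0,0],[0,0,1]],[0.1,[0,0,0],[0,0,1]],[0.1,[0,0,0],[0,0,1]],[0.1,[0,0,0],[0,0,1]],[0.1,[0,0,0],[0,0,1]]])

```text
time: 75.62
ee_pos: [0.4801, -0.3137, 0.1068]
tcp_rot: [-180.0, -0.1, 128.4]
wrist_force: [-0.1, 0.6, -0.8]
opening: 0.0174
```

Request:
arm_command(motion=[[0.1,[0,0,0],[0,0,1]],[0.1,[0,0,0],[0,0,1]],[0.1,[0,0,0],[0,0,1]],[0.1,[0,0,0.1],[0,0,1]],[0.1,[0,0,0.2],[0,0,1]],[0.1,[0,0,0.2],[0,0,1]],[0.1,[0,0,0.1],[0,0,0]],[0.1,[0,0,0],[0,0,0]],[0.1,[0,0,0],[0,0,0]]])

```text
time: 76.75
ee_pos: [0.4809, -0.3142, 0.0728]
tcp_rot: [180.0, 0.0, 92.7]
wrist_force: [-0.1, 0.3, 0.2]
opening: 0.0174
```

```bash
python3 go.py 0.4802 -0.314 0.0333 8 92.6
```

```text
t 76.75 pos [ 0.4809 -0.3142  0.0728] rpy [180.    0.   92.7] q [-33.2   8.1  -4.   77.9   0.   54.2] open 0.0174 F [-0.1  0.3  0.2]
total [ 0.004 -0.011  0.658] rows 8 each [ 0.0005 -0.0014  0.0822]
turn z units (half-turn sym) 0.014  (full) 0.014
```

Request:
arm_command(motion=[[0.1,[0,-0.01,0.25],[0,0,0]],[0.1,[0,0,0.2],[0,0,0]],[0.1,[0,0,0.1],[0,0,0]],[0.1,[0,0,0.06],[0,0,0]],[0.1,[0,0,0.03],[0,0,0]],[0.1,[0,0,0.015],[0,0,0]],[0.1,[0,0,0.01],[0,0,0]],[0.1,[0,0,0],[0,0,0]]])

```text
time: 77.75
ee_pos: [0.4804, -0.3143, 0.0334]
tcp_rot: [180.0, 0.0, 92.6]
wrist_force: [-1.7, 0.5, 4.2]
opening: 0.0169
```

Contact; release and lift.

Request:
arm_command(motion=[[0.38,[0,0,0],[0,0,0]],[0.38,[0,0,0],[0,0,0]],[0.38,[0,0,0],[0,0,0]],[0.38,[0,0,-0.2],[0,0,0]],[0.38,[0,0,-0.5],[0,0,0]],[0.38,[0,0,-0.5],[0,0,0]],[0.5,[0,0,-0.1],[0,0,0]],[0.5,[0,0,0],[0,0,0]]])

```text
time: 78.75
ee_pos: [0.4804, -0.3143, 0.1109]
tcp_rot: [180.0, 0.0, 92.6]
wrist_force: [-0.9, -0.4, -0.4]
opening: 0.043
```

```bash
python3 go.py 0.5606 -0.0664 0.105 6 164
python3 - <<'E'
from meas import *
s=viewer.camera("scene"); crop(s,220,90,340,190,5,"pics/c26.png")
E
```

```text
t 78.75 pos [ 0.4804 -0.3143  0.1109] rpy [180.    0.   92.6] q [-33.2   7.5  -0.5  82.   -0.   54.2] open 0.043 F [-0.9 -0.4 -0.4]
total [4.066 1.524 0.097] rows 6 each [0.6777 0.254  0.0162]
turn z units (half-turn sym) -11.898  (full) -11.898
```

View pics/c26.png

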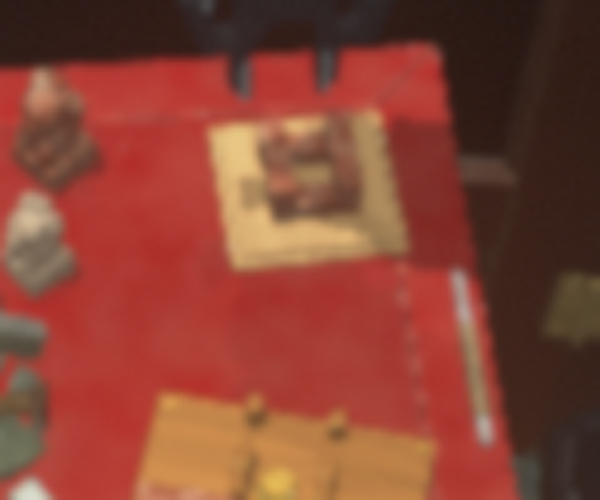

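Two layers stand. Fifth: (1,0).

Request:
arm_command(motion=[[0.5,[0.4,0.15,0],[0,0,0]],[0.5,[0.73,0.274,0],[0,0,0]],[0.5,[0.73,0.274,0],[0,0,0]],[0.5,[0.73,0.274,0],[0,0,0]],[0.5,[0.73,0.274,0],[0,0,0]],[0.5,[0.746,0.278,0],[0,0,0]],[0.5,[0,0,0],[0,0,-0.9]],[0.5,[0,0,0],[0,0,-1]],[0.5,[0,0,0],[0,0,-1]],[0.5,[0,0,0],[0,0,-1]],[0.5,[0,0,0],[0,0,-1]],[0.5,[0,0,0],[0,0,-1]]])

```text
time: 80.3
ee_pos: [0.5598, -0.0662, 0.1092]
tcp_rot: [-179.9, -0.1, 128.2]
wrist_force: [0.2, -0.1, -0.1]
opening: 0.0425
```

Request:
arm_command(motion=[[0.5,[0,0,0],[0,0,-1]],[0.5,[0,0,0],[0,0,-1]],[0.5,[0,0,0.1],[0,0,-1]],[0.5,[0,0,0.2],[0,0,-1]],[0.5,[0,0,0.3],[0,0,-1]],[0.5,[0,0,0.2],[0,0,-1]],[0.5,[0,0,0],[0,0,0]],[0.5,[0,0,0],[0,0,0]]])

```text
time: 81.3
ee_pos: [0.5603, -0.0663, 0.0626]
tcp_rot: [-180.0, -0.0, 163.9]
wrist_force: [0.0, 0.0, 0.5]
opening: 0.0427
```

```bash
python3 go.py 0.5606 -0.0664 0.012 6 164
```

```text
t 81.3 pos [ 0.5603 -0.0663  0.0626] rpy [-180.    -0.   163.9] q [-6.7  7.  -6.4 76.6  0.   9.4] open 0.0427 F [0.  0.  0.5]
total [-0.005 -0.001  0.844] rows 6 each [-9.000e-04 -1.000e-04  1.406e-01]
turn z units (half-turn sym) -0.02  (full) -0.02
```

Request:
arm_command(motion=[[0.5,[0,0,0.3],[0,0,0]],[0.5,[0,0,0.3],[0,0,0]],[0.5,[0,0,0.18],[0,0,0]],[0.5,[0,0,0.05],[0,0,0]],[0.5,[0,0,0],[0,0,0]],[0.1,[0,0,0],[0,0,0]],[0.1,[0,0,0],[0,0,0]],[0.1,[0,0,0],[0,0,0]],[0.1,[0,0,0],[0,0,0]]])

```text
time: 82.42
ee_pos: [0.561, -0.0664, 0.0137]
tcp_rot: [180.0, 0.1, 164.0]
wrist_force: [0.8, -1.1, 5.0]
opening: 0.0172
```

Request:
arm_command(motion=[[0.1,[0,0,-0.2],[0,0,0]],[0.1,[0,0,-0.5],[0,0,0]],[0.1,[0,0,-0.6],[0,0,0]],[0.1,[0,0,-0.4],[0,0,0]],[0.1,[0,0,0],[0,0,0]],[0.1,[0,0,0],[0,0,0]]])

```text
time: 83.18
ee_pos: [0.56, -0.0663, 0.114]
tcp_rot: [-180.0, -0.1, 164.0]
wrist_force: [-0.9, -0.2, -0.2]
opening: 0.0177
```

```bash
python3 go.py 0.4567 -0.2925 . 8 182.6
```

```text
t 83.17 pos [ 0.56   -0.0663  0.114 ] rpy [-1.80e+02 -1.00e-01  1.64e+02] q [-6.7  6.2 -1.5 82.3 -0.   9.2] open 0.0177 F [-0.9 -0.2 -0.2]
total [ 6.170e-01 -4.099e+00  2.000e-03] rows 8 each [ 7.710e-02 -5.124e-01  2.000e-04]
turn z units (half-turn sym) -3.099  (full) -3.099
```

Request:
arm_command(motion=[[0.1,[0.05,-0.35,0],[0,0,0]],[0.1,[0.09,-0.6,0],[0,0,0]],[0.1,[0.09,-0.6,0],[0,0,0]],[0.1,[0.09,-0.6,0],[0,0,0]],[0.1,[0.09,-0.6,0],[0,0,0]],[0.1,[0.09,-0.6,0],[0,0,0]],[0.1,[0.09,-0.6,0],[0,0,0]],[0.1,[0.027,-0.149,0],[0,0,-1]],[0.1,[0,0,0],[0,0,-1]],[0.1,[0,0,0.1],[0,0,-1.0]],[0.1,[0,0,0.1],[0,0,-0.1]],[0.1,[0,0,0],[0,0,0]]])

```text
time: 84.68
ee_pos: [0.4562, -0.2925, 0.1018]
tcp_rot: [179.9, -0.1, -177.5]
wrist_force: [-0.1, -0.2, -0.4]
opening: 0.017
```

```bash
python3 go.py 0.4567 -0.2925 0.0517 8 182.6
```

```text
t 84.67 pos [ 0.4562 -0.2925  0.1018] rpy [ 1.799e+02 -1.000e-01 -1.775e+02] q [-32.7   3.4  -5.9  80.8  -0.  -35.1] open 0.017 F [-0.1 -0.2 -0.4]
total [-0.009 -0.001  0.835] rows 8 each [-1.200e-03 -1.000e-04  1.044e-01]
turn z units (half-turn sym) -0.021  (full) -0.021
```

Request:
arm_command(motion=[[0.1,[0,0,0.3],[0,0,0]],[0.1,[0,0,0.25],[0,0,0]],[0.1,[0,0,0.15],[0,0,0]],[0.1,[0,0,0.07],[0,0,0]],[0.1,[0,0,0.03],[0,0,0]],[0.1,[0,0,0.015],[0,0,0]],[0.1,[0,0,0],[0,0,0]],[0.1,[0,0,0],[0,0,0]]])

```text
time: 85.68
ee_pos: [0.4572, -0.2926, 0.0543]
tcp_rot: [-180.0, 0.0, -177.4]
wrist_force: [1.0, 0.8, -0.3]
opening: 0.017
```

Request:
arm_command(motion=[[0.1,[0,0,0.025],[0,0,0]],[0.1,[0,0,0.015],[0,0,0]],[0.1,[0,0,0.01],[0,0,0]],[0.1,[0,0,0],[0,0,0]]])

```text
time: 86.18
ee_pos: [0.4571, -0.2926, 0.0517]
tcp_rot: [-180.0, 0.0, -177.4]
wrist_force: [-2.4, 0.5, 5.7]
opening: 0.017
```

Request:
arm_command(motion=[[0.38,[0,0,0],[0,0,0]],[0.38,[0,0,0],[0,0,0]],[0.38,[0,0,0],[0,0,0]],[0.38,[0,0,-0.2],[0,0,0]],[0.38,[0,0,-0.4],[0,0,0]],[0.38,[0,0,-0.4],[0,0,0]],[0.5,[0,0,0],[0,0,0]],[0.5,[0,0,0],[0,0,0]]])

```text
time: 87.18
ee_pos: [0.457, -0.2925, 0.1106]
tcp_rot: [180.0, -0.0, -177.4]
wrist_force: [-0.3, -0.3, -0.1]
opening: 0.0426
```

```bash
python3 go.py 0.5771 -0.0087 0.105 6 164
python3 - <<'E'
from meas import *
s=viewer.camera("scene"); crop(s,220,90,340,190,5,"pics/c27.png")
E
```

```text
t 87.17 pos [ 0.457  -0.2925  0.1106] rpy [ 180.    -0.  -177.4] q [-32.6   3.3  -5.   81.7   0.  -35.2] open 0.0426 F [-0.3 -0.3 -0.1]
total [-2.215  4.633  0.094] rows 6 each [-0.3691  0.7722  0.0157]
turn z units (half-turn sym) 3.102  (full) 3.102
```

View pics/c27.png

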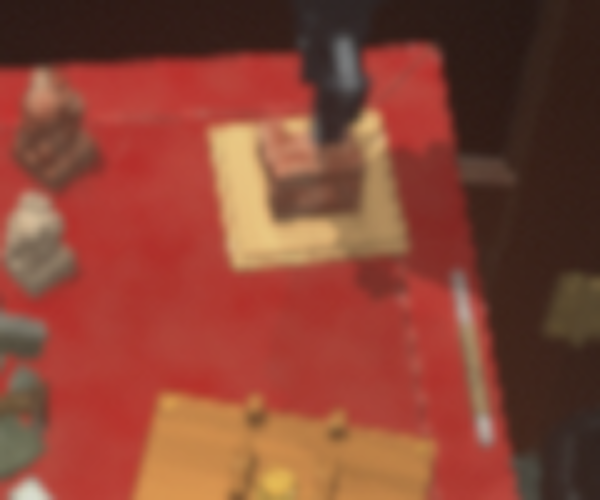

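Fifth stick is on. Last stick: (1,+1).

Request:
arm_command(motion=[[0.5,[-0.165,0.333,0],[0,0,0]],[0.5,[-0.34,0.72,0],[0,0,0]],[0.5,[-0.34,0.72,0],[0,0,0]],[0.5,[-0.34,0.72,0],[0,0,0]],[0.5,[-0.34,0.72,0],[0,0,0]],[0.5,[-0.34,0.72,0],[0,0,0]],[0.5,[-0.35,0.7,0],[0,0,1]],[0.5,[0,0,0.1],[0,0,1]],[0.5,[0,0,0.3],[0,0,1]],[0.5,[0,0,0.3],[0,0,0.1]],[0.5,[0,0,0.1],[0,0,0]],[0.5,[0,0,0],[0,0,0]]])

```text
time: 88.72
ee_pos: [0.5768, -0.009, 0.0625]
tcp_rot: [-180.0, -0.1, 164.1]
wrist_force: [1.1, -0.6, -0.2]
opening: 0.0427
```

```bash
python3 go.py 0.5771 -0.0087 0.012 6 164
```

```text
t 88.72 pos [ 0.5768 -0.009   0.0625] rpy [-1.800e+02 -1.000e-01  1.641e+02] q [-0.9  8.8 -4.4 76.8 -0.  15. ] open 0.0427 F [ 1.1 -0.6 -0.2]
total [-0.004  0.006  0.841] rows 6 each [-0.0007  0.001   0.1402]
turn z units (half-turn sym) 0.011  (full) 0.011
```

Request:
arm_command(motion=[[0.5,[0,0.006,0.3],[0,0,0]],[0.5,[0,0,0.3],[0,0,0]],[0.5,[0,0,0.18],[0,0,0]],[0.5,[0,0,0.05],[0,0,0]],[0.5,[0,0,0],[0,0,0]],[0.1,[0,0,0],[0,0,0]],[0.1,[0,0,0],[0,0,0]],[0.1,[0,0,0],[0,0,0]],[0.1,[0,0,0],[0,0,0]]])

```text
time: 89.85
ee_pos: [0.5778, -0.0085, 0.014]
tcp_rot: [180.0, 0.1, 164.0]
wrist_force: [-0.9, -0.1, 5.4]
opening: 0.0169
```

Request:
arm_command(motion=[[0.1,[0,0,-0.2],[0,0,0]],[0.1,[0,0,-0.5],[0,0,0]],[0.1,[0,0,-0.6],[0,0,0]],[0.1,[0,0,-0.4],[0,0,0]],[0.1,[0,0,0],[0,0,0]],[0.1,[0,0,0],[0,0,0]]])

```text
time: 90.6
ee_pos: [0.5769, -0.0084, 0.1143]
tcp_rot: [-180.0, -0.1, 164.0]
wrist_force: [0.2, -0.9, -0.7]
opening: 0.0172
```

```bash
python3 go.py 0.4587 -0.3380 . 8 182.6
```

```text
t 90.6 pos [ 0.5769 -0.0084  0.1143] rpy [-1.80e+02 -1.00e-01  1.64e+02] q [-0.8  8.   0.4 82.5  0.  15.2] open 0.0172 F [ 0.2 -0.9 -0.7]
total [ 3.810e-01 -5.823e+00  2.000e-03] rows 8 each [ 4.760e-02 -7.279e-01  3.000e-04]
turn z units (half-turn sym) -3.098  (full) -3.098
```

Request:
arm_command(motion=[[0.1,[0.025,-0.4,0],[0,0,0]],[0.1,[0.05,-0.75,0],[0,0,0]],[0.1,[0.05,-0.75,0],[0,0,0]],[0.1,[0.05,-0.75,0],[0,0,0]],[0.1,[0.05,-0.75,0],[0,0,0]],[0.1,[0.05,-0.75,0],[0,0,0]],[0.1,[0.05,-0.75,0],[0,0,0]],[0.1,[0.05,-0.75,0],[0,0,0]],[0.1,[0.006,-0.173,0],[0,0,-1]],[0.1,[0,0,0.1],[0,0,-1.0]],[0.1,[0,0,0.1],[0,0,-1]],[0.1,[0,0,0],[0,0,-0.1]]])

```text
time: 92.1
ee_pos: [0.4583, -0.3375, 0.1013]
tcp_rot: [179.9, -0.1, -177.4]
wrist_force: [0.1, 0.6, -1.0]
opening: 0.0175
```

Request:
arm_command(motion=[[0.1,[0,0,0],[0,0,0]]])

```text
time: 92.22
ee_pos: [0.4588, -0.3378, 0.1026]
tcp_rot: [180.0, -0.0, -177.5]
wrist_force: [0.7, -0.6, -0.7]
opening: 0.0173
```

```bash
python3 go.py 0.4587 -0.3380 0.0520 8 182.6
```

```text
t 92.22 pos [ 0.4588 -0.3378  0.1026] rpy [ 180.    -0.  -177.5] q [-36.4   7.1  -1.8  81.1   0.  -38.9] open 0.0173 F [ 0.7 -0.6 -0.7]
total [ 0.002 -0.004  0.844] rows 8 each [ 0.0002 -0.0005  0.1055]
turn z units (half-turn sym) -0.017  (full) -0.017
```

Request:
arm_command(motion=[[0.1,[0,0,0.3],[0,0,0]],[0.1,[0,0,0.25],[0,0,0]],[0.1,[0,0,0.15],[0,0,0]],[0.1,[0,0,0.08],[0,0,0]],[0.1,[0,0,0.03],[0,0,0]],[0.1,[0,0,0.015],[0,0,0]],[0.1,[0,0,0],[0,0,0]],[0.1,[0,0,0],[0,0,0]]])

```text
time: 93.22
ee_pos: [0.4592, -0.3381, 0.054]
tcp_rot: [-180.0, 0.0, -177.4]
wrist_force: [-1.1, 0.5, -0.5]
opening: 0.0171
```

Request:
arm_command(motion=[[0.1,[0,0,0.02],[0,0,0]],[0.1,[0,0,0.015],[0,0,0]],[0.1,[0,0,0.007],[0,0,0]],[0.1,[0,0,0],[0,0,0]]])

```text
time: 93.72
ee_pos: [0.4592, -0.338, 0.052]
tcp_rot: [-180.0, 0.0, -177.4]
wrist_force: [-1.5, 2.9, 5.9]
opening: 0.0173
```

Contact. Release, lift, and move away for an unobstructed final look.

Request:
arm_command(motion=[[0.38,[0,0,0],[0,0,0]],[0.38,[0,0,0],[0,0,0]],[0.38,[0,0,0],[0,0,0]],[0.38,[0,0,-0.2],[0,0,0]],[0.38,[0,0,-0.4],[0,0,0]],[0.38,[0,0,-0.5],[0,0,0]],[0.38,[0,0,-0.5],[0,0,0]],[0.38,[0,0,-0.5],[0,0,0]],[0.38,[0.1,0.5,0],[0,0,0]],[0.38,[0.1,0.7,0],[0,0,0]],[0.38,[0.1,0.7,0],[0,0,0]],[0.38,[0.1,0.7,0],[0,0,0]]])

```text
time: 95.22
ee_pos: [0.4277, -0.1821, 0.1781]
tcp_rot: [-180.0, 0.1, -177.4]
wrist_force: [-0.2, -0.4, 0.1]
opening: 0.0325
```

Request:
arm_command(motion=[[0.38,[0.1,0.7,0],[0,0,0]],[0.38,[0.1,0.7,0],[0,0,0]],[0.38,[0.1,0.7,0],[0,0,0]],[0.38,[0.1,0.5,0],[0,0,0]],[0.38,[0,0,0],[0,0,0]],[0.38,[0,0,0],[0,0,0]]])

```text
time: 95.98
ee_pos: [0.3972, -0.0288, 0.1778]
tcp_rot: [-180.0, 0.1, -177.4]
wrist_force: [-0.6, -0.2, -0.3]
opening: 0.0325
```

```bash
python3 - <<'E'
from tgt import *
from meas import *
print(bot.get_obs()["time"],bot.get_obs()["ee_pos"])
t=viewer.camera("top");cv2.imwrite("pics/top9.png",t);crop(t,335,130,415,260,4.5,"pics/c30.png")
s=viewer.camera("scene");cv2.imwrite("pics/scene9.png",s)
crop(s,180,80,350,200,4.5,"pics/c31.png")
im=cv2.resize(t,None,fx=8,fy=8,interpolation=cv2.INTER_CUBIC)
for dy in(-.0225,.0225):
    for dx in(-.0315,0,.0315):
        for n,z,p in(("a",.064,B+dx*bu+dy*bv),):
            q=(proj("top",[*p,z])+.5)*8-.5; cv2.circle(im,tuple(q.astype(int)),3,(255,255,0),-1)
cv2.imwrite("pics/c32.png",im[1480:2060,2700:3300])
d=big(cv2.inRange(hsv(t),(0,0,150),(180,90,255)),(105,130,225,215)); e=cv2.fitEllipse(d); print("dish",ray("top",*e[0],.014))
c=big(cv2.inRange(hsv(t),(18,90,150),(35,255,255)),(105,130,200,205)); (u_,v_),r=cv2.minEnclosingCircle(c); print("cap",u_,v_,r,ray("top",u_,v_,.046))
E
```

```text
95.975 [ 0.39716964 -0.02877385  0.17779266]
dish [0.6069134  0.24765631]
cap 141.8000030517578 170.1999969482422 7.528707981109619 [0.60693446 0.24882682]
```

View pics/top9.png

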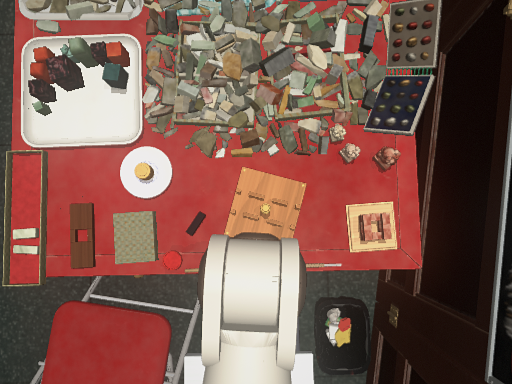

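View pics/c31.png

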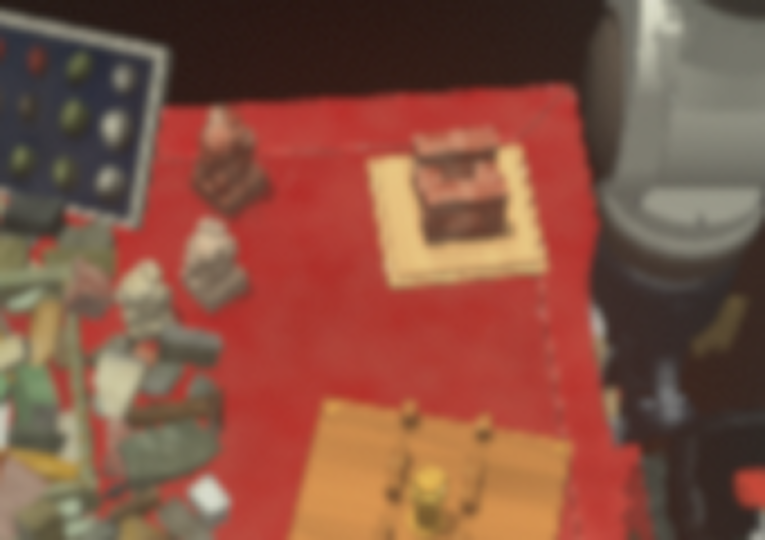

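View pics/c32.png

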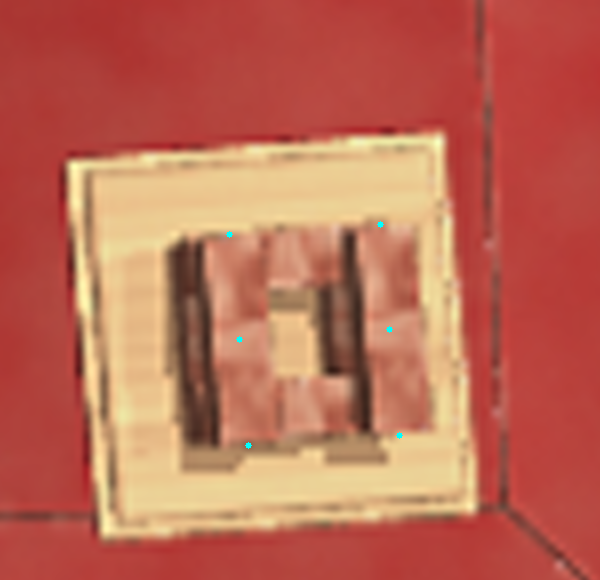

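The final views show three crossed layers, matching the prediction within 1–2 mm at the top pair. The cap is about 1 mm from the dish's centre, the bar is flat at (82,236), and the lions stand at their original pixels. The robot is clear of everything, so I'm handing in.

```bash
python3 - <<'E'
from workcell import bot
print(bot.job_done())
E
```

```text
the job is handed in; nothing more can be done
None
```

I unpacked the cradle and built the tower, and handed the job in at about 96 s of the 210 s allowed; no verdict was reported.

- **Cap:** I unscrewed it about 1.9 turns in two passes and lifted it clear with no resistance. The dish had been knocked about 3 cm aside by then, so I measured it again before placing the cap. At the end the cap lay about 1 mm from the dish's centre.
- **Bar:** It lies flat on the table at about (0.45, 0.41), well clear of the cradle, board and dish.
- **Sticks:** All six cradle places were filled, so the tower has three crossed layers of two, the lowest pair along the board's x. Every stick touched down within about 1 mm of its planned height. In the last top view the upper pair lay within 1–2 mm of where I planned it.
- **Left alone:** The two lions and the black look-alike stick stand at the same pixels as at the start.

**Checks:** No check failed. The two cameras disagreed by 3–6 mm in y on the cap, dish and board, and I relied on the top camera.

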